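Open the pellet holders for drying

ROBOT

A 6-joint arm with a two-finger parallel gripper is mounted at the origin on a cart in front of the work surface, level with it; the furniture and walls round the work are solid. World frame = base frame: x ahead of the robot, y to its left, z up, the work surface at z = 0. Lengths are in m, angles in rad, forces in N, time in s.
With the tool pointing down it reaches from about 0.375 to 0.975 m from the base axis. Payload 3.8 kg.
Tool frame: the origin (TCP) lies at the very end of the fingers, on their centre line; the grasp point (between the pads) lies 19 mm behind it; y points along the fingers, x is the direction in which the jaws open and shut, and the axes are right-handed (so a half turn about y gives the same grasp; the last joint's range is limited). The gripper opens to 85 mm and grips with 20 to 120 N. Pads are 22 mm wide; open, the fingers measure 114 mm over their backs; the gripper's body (76 mm by 85 mm) begins 54 mm behind the grasp point. The pads swing forward as they close: fully open they stand 13 mm farther back than shut.
Start: joints at [1.084, 0.264, 1.604, -0, 1.274, -0.037], TCP at [0.293, 0.608, 0.231] pointing down, gripper open.
Joint ranges: [-2.63, 2.63], [-0.94, 2.18], [0.31, 2.57], [-1.31, 4.45], [0, 2.66], [-2.55, 2.55]. Speed limits (rad/s): [2.57, 2.57, 3.14, 3.14, 3.14, 3.14].

INTERFACE

Orientations are given as a rotation vector (axis times angle).
In Python, from workcell import bot, cams gives the robot as it stands.
- The arm moves only by the tool play_rows, never from a script. Its argument "motion" is a list of rows, each a list of 2 entries, a list of its own where there are three numbers: the shift along the world's x, y, z normalised to -1 to 1, where 1 is 400 mm, then the turn, a rotation vector about the world's x, y, z normalised to -1 to 1, where 1 is pi/4 rad. In form: [[[tx, ty, tz], [ax, ay, az]], ...]. A call has 1 to 10 rows; each row is the pose to reach, as a shift and turn from the pose commanded when the call began; what a row does not reach only later rows make up. A row lasts 1/8 s, in which the tool goes at most 62.5 mm and 10.7 degrees, less where a joint would pass 70% of its speed; a pose out of reach is approached as far as the arm can. A call with a number of a shift or a turn outside -1 to 1 is refused whole. A call with a gripper value outside its range is refused whole. "gripper" is the closure, from 0 (fully open) to 1 (shut), set as the call begins (left out, the last holds). The fingers move at their own pace and stop on an object; "squeeze" is the grip in N (left out, the last holds). Time passes only in rows, so rows that repeat a pose let the fingers close. It gives the time, the measured TCP pose, the force and the opening at its end, in the units of the state.
- bot.read_state(): the state, without advancing time (a new reading comes with each control period).
- cams.read_camera(name): name is "scene" or "top" or "wrist"; returns (picture, depth): 420x560x3 uint8, red, green, blue; 420x560 float32, m along the optical axis (not along the pixel's ray), 0 where there is no reading.
- cams.calibration(name): a dict with "mtx" (3x3 intrinsics, pixels), "k1" (the pictures are not rectified: a ray, as slopes to the right and down, at radius r is drawn at 1 + k1 r^2 times it, then the intrinsics apply), "R" (3x3) and "t" (3): a world point X has camera coordinates R X + t; the wrist camera has in their place "tool_from_camera" (4x4, takes a point from camera to tool coordinates, whose origin is the TCP and whose axes are the tool frame's). Camera axes: x right, y down, z forward; pixel columns grow to the right and rows downward; lengths in m; the calibration is good to about 2 mm. A picture is of the moment at which its call begins: read the wrist's pose just before it. calibration takes no time and is no camera call.
- bot.finish_job(): hands the job in, once; it reports no verdict.
Trained networks look in the newest picture that a camera, given by its name, has taken for a name from the list of things; names that differ only in an ending like _2 or _b are one class to them, and where a whole thing is asked for, a point or a joint stands for the part that bears it (a point fixed in the world has none). Each returns a list of dicts, best first, with "conf" (0 to 1); they miss things now and then, are a little off and sometimes report something else, mostly with a low value. They report only what shows in the picture. A call takes as long as a camera call. They do not tell look-alikes from the thing itself.
- cams.recognise(camera, label): "xyz" ([x, y, z] in m, in the coordinates of the camera as it stood for that picture, good to about 4 mm: the middle of the surface that is visible of it).
- cams.regions_of(camera, label): "mask" (420x560 bool, what is visible of it).
- cams.mark_of(camera, label): "xyz" ([x, y, z] in m, in the coordinates of the camera as it stood for that picture, good to about 4 mm: a listed point, or the origin of a listed thing).
The state is a dict: "time": time; "q": joint angles; "joint_vel": joint speeds; "joint_torque": joint torques, N m; "tool_pos": TCP position; "tcp_rot": TCP orientation; "wrist_force": force on the tool from outside, world axes, zero at the start; "torque": the same for the moment, N m; "width": opening from 0.0 (shut) to 1.0 (fully open).
Only numpy, scipy, OpenCV 4.12 (cv2) and the standard library are available. Lean on these libraries where they do the work, as an engineer would, in place of code of your own. Each camera call takes 0.05 s, during which the arm holds its last target.

TASK

The pressed pellets on the clip rail have been measured and are to dry in their opened holders. While a holder is still clipped to the rail, put the tip of the pick under the tongue of its split ring and lift the ring out of its groove; do not pull at a ring with the fingers until it has sprung out. Lay all the rings in the white dish, pull every holder straight up off its spring catches and stand it flat in the steel tray with its pellet still in the pocket, and lay the pick down on the bench clear of tray and dish.

Things in the scene. Friction and masses are not known exactly. Their poses are not given: they have to be found in the camera images.
- clip_rail: Aluminium rail fixed to the bench: web 42 mm wide (x), 340 mm long (y), top 35 mm above the bench, on a foot 70 mm wide and 8 mm thick. Origin under its middle; z up, -x towards the robot. Stations for holders at y = +100, 0, -100 mm, each with a sprung ball (8 mm radius) in the web's front that catches in a window of the holder's front skirt: about 7 to 14 N straight up frees it; 20 mm up it is clear of the rail.
- pick: Straight ring pick lying flat on the bench, 60 g. Black handle 80 mm long (x), 16 mm wide (y), 18 mm high (z), then a steel shank and a flat polished tip 14 mm wide, 3 mm thick. Origin at the middle of the handle's underside; +x points to the tip; shank and tip lie 9 mm above the underside.
- pick_tip (a point): The end of the pick's tip, 92 mm ahead of the handle's middle and 9 mm above its underside.
- drying_tray: Shallow steel tray fixed to the bench, outside 230 (its x) x 150 (its y) mm, wall 12 mm high and 3 mm thick, floor 3 mm thick. Origin at the middle of its underside.
- ring_dish: Loose white plastic dish for the rings, outside 130 (its x) x 140 (its y) mm, 16 mm high, walls and floor 3 mm thick, 0.25 kg. Origin at the middle of its underside.
- holder_1: Pellet holder 1: dark block 58 x 58 mm, 44 mm high, about 0.15 kg. Origin at the middle of its underside, z up, -x its front; on the rail the origin is 15 mm above the bench. Two 20 mm skirts straddle the rail front and back and let it stand flat when free. From 20 to 44 mm up its y sides are plain faces 58 mm apart to grip; neighbours on the rail leave 42 mm.
- holder_1_seat (a point): Point of holder 1, 40 mm in front (-x) of its axis, 8 mm to +y and 36.5 mm above its underside, where point ring_1_tongue lies while the ring is in its groove. The ring's tongue comes out there through a 20 mm wide gap in the holder's front wall.
- pellet_1: Pressed pellet of holder 1: tan disc 40 mm across, 7.5 mm thick, 20 g, loose in the holder's pocket (41.5 mm wide, floor 26 mm above the holder's underside, 8 mm deep, open above once the ring is off). Origin at the middle of its underside.
- ring_1: Split retaining ring of holder 1 (absent if it is already off): sprung steel wire 5 mm thick, 45 mm outside, 24 g. Origin at the centre of its underside, 34 mm above the holder's underside while in the groove. One end is a flat tongue along -x at y = +8 mm, 10 mm wide, 4 mm thick, ending 44 mm in front of the centre, 15 mm in front of the holder. Its arms lie under lips, its back under a fixed one.
- ring_1_tongue (a point): Middle of ring 1's tongue, 4 mm short of its end, 8 mm to +y of the ring's centre line, at half thickness. Lifted 8 to 20 mm by a tip put under it (2 to 4 N), it snaps over its lip, shifting up to 4 mm sideways; let down, it stays out, leaning about 0.2 rad, tongue 8 to 18 mm above its seat. Then it can be drawn up and forward (-x) by the tongue.
- holder_2: Pellet holder 2: dark block 58 x 58 mm, 44 mm high, about 0.15 kg. Origin at the middle of its underside, z up, -x its front; on the rail the origin is 15 mm above the bench. Two 20 mm skirts straddle the rail front and back and let it stand flat when free. From 20 to 44 mm up its y sides are plain faces 58 mm apart to grip; neighbours on the rail leave 42 mm.
- holder_2_seat (a point): Point of holder 2, 40 mm in front (-x) of its axis, 8 mm to +y and 36.5 mm above its underside, where point ring_2_tongue lies while the ring is in its groove. The ring's tongue comes out there through a 20 mm wide gap in the holder's front wall.
- pellet_2: Pressed pellet of holder 2: tan disc 40 mm across, 7.5 mm thick, 20 g, loose in the holder's pocket (41.5 mm wide, floor 26 mm above the holder's underside, 8 mm deep, open above once the ring is off). Origin at the middle of its underside.
- ring_2: Split retaining ring of holder 2 (absent if it is already off): sprung steel wire 5 mm thick, 45 mm outside, 24 g. Origin at the centre of its underside, 34 mm above the holder's underside while in the groove. One end is a flat tongue along -x at y = +8 mm, 10 mm wide, 4 mm thick, ending 44 mm in front of the centre, 15 mm in front of the holder. Its arms lie under lips, its back under a fixed one.
- ring_2_tongue (a point): Middle of ring 2's tongue, 4 mm short of its end, 8 mm to +y of the ring's centre line, at half thickness. Lifted 8 to 20 mm by a tip put under it (2 to 4 N), it snaps over its lip, shifting up to 4 mm sideways; let down, it stays out, leaning about 0.2 rad, tongue 8 to 18 mm above its seat. Then it can be drawn up and forward (-x) by the tongue.
- holder_3: Pellet holder 3: dark block 58 x 58 mm, 44 mm high, about 0.15 kg. Origin at the middle of its underside, z up, -x its front; on the rail the origin is 15 mm above the bench. Two 20 mm skirts straddle the rail front and back and let it stand flat when free. From 20 to 44 mm up its y sides are plain faces 58 mm apart to grip; neighbours on the rail leave 42 mm.
- holder_3_seat (a point): Point of holder 3, 40 mm in front (-x) of its axis, 8 mm to +y and 36.5 mm above its underside, where point ring_3_tongue lies while the ring is in its groove. The ring's tongue comes out there through a 20 mm wide gap in the holder's front wall.
- pellet_3: Pressed pellet of holder 3: tan disc 40 mm across, 7.5 mm thick, 20 g, loose in the holder's pocket (41.5 mm wide, floor 26 mm above the holder's underside, 8 mm deep, open above once the ring is off). Origin at the middle of its underside.
- ring_3: Split retaining ring of holder 3 (absent if it is already off): sprung steel wire 5 mm thick, 45 mm outside, 24 g. Origin at the centre of its underside, 34 mm above the holder's underside while in the groove. One end is a flat tongue along -x at y = +8 mm, 10 mm wide, 4 mm thick, ending 44 mm in front of the centre, 15 mm in front of the holder. Its arms lie under lips, its back under a fixed one.
- ring_3_tongue (a point): Middle of ring 3's tongue, 4 mm short of its end, 8 mm to +y of the ring's centre line, at half thickness. Lifted 8 to 20 mm by a tip put under it (2 to 4 N), it snaps over its lip, shifting up to 4 mm sideways; let down, it stays out, leaning about 0.2 rad, tongue 8 to 18 mm above its seat. Then it can be drawn up and forward (-x) by the tongue.
Things that resemble listed ones, but are neither listed nor needed, are in the scene too. What is shaped like the holder_3 but brown or red is not meant.

How it is judged:
On the way:
1. every split ring has been lifted out of its groove (distance between ring_1_tongue and holder_1_seat above 0.006 m and distance between ring_2_tongue and holder_2_seat above 0.006 m and distance between ring_3_tongue and holder_3_seat above 0.006 m), for 0.2 s.
At the end, for the whole second after the job is handed in: Rings inside the white dish (at most 30 mm up); holders flat on the steel tray's floor (centre within 95 mm along, 55 mm across, tilt under 0.08 rad), each pellet flat in its pocket within 4 mm; the pick flat on the bench, touching neither tray nor dish; all at rest (x of ring_1 in the frame of ring_dish between -0.062 and 0.062 m and y of ring_1 in the frame of ring_dish between -0.067 and 0.067 m and z of ring_1 in the frame of ring_dish between -0.002 and 0.03 m and linear speed of each of ring_1, holder_1, pellet_1, ring_2, holder_2, pellet_2, ring_3, holder_3, pellet_3, pick below 0.02 m/s and x of holder_1 in the frame of drying_tray between -0.095 and 0.095 m and y of holder_1 in the frame of drying_tray between -0.055 and 0.055 m and z of holder_1 in the frame of drying_tray between -0.002 and 0.008 m and angle between each of holder_1, holder_2, holder_3's own z axis and vertical below 0.08 rad and horizontal distance between pellet_1 and holder_1 below 0.004 m and z of pellet_1 in the frame of holder_1 between 0.023 and 0.029 m and x of ring_2 in the frame of ring_dish between -0.062 and 0.062 m and y of ring_2 in the frame of ring_dish between -0.067 and 0.067 m and z of ring_2 in the frame of ring_dish between -0.002 and 0.03 m and x of holder_2 in the frame of drying_tray between -0.095 and 0.095 m and y of holder_2 in the frame of drying_tray between -0.055 and 0.055 m and z of holder_2 in the frame of drying_tray between -0.002 and 0.008 m and horizontal distance between pellet_2 and holder_2 below 0.004 m and z of pellet_2 in the frame of holder_2 between 0.023 and 0.029 m and x of ring_3 in the frame of ring_dish between -0.062 and 0.062 m and y of ring_3 in the frame of ring_dish between -0.067 and 0.067 m and z of ring_3 in the frame of ring_dish between -0.002 and 0.03 m and x of holder_3 in the frame of drying_tray between -0.095 and 0.095 m and y of holder_3 in the frame of drying_tray between -0.055 and 0.055 m and z of holder_3 in the frame of drying_tray between -0.002 and 0.008 m and horizontal distance between pellet_3 and holder_3 below 0.004 m and z of pellet_3 in the frame of holder_3 between 0.023 and 0.029 m and height (world z) of pick between -0.01 and 0.008 m and height (world z) of pick_tip below 0.016 m and contact force between pick and drying_tray below 0.02 N and contact force between pick and ring_dish below 0.02 N).
It fails at once if the fingers take hold of a ring that is still in its groove ((distance between ring_1_tongue and holder_1_seat below 0.004 m and contact force between the fingers and ring_1 above 1.5 N) or (distance between ring_2_tongue and holder_2_seat below 0.004 m and contact force between the fingers and ring_2 above 1.5 N) or (distance between ring_3_tongue and holder_3_seat below 0.004 m and contact force between the fingers and ring_3 above 1.5 N)).
It fails at once if a holder is pulled off the rail with its ring still in the groove ((distance between ring_1_tongue and holder_1_seat below 0.004 m and z of ring_1 in the frame of clip_rail above 0.061 m) or (distance between ring_2_tongue and holder_2_seat below 0.004 m and z of ring_2 in the frame of clip_rail above 0.061 m) or (distance between ring_3_tongue and holder_3_seat below 0.004 m and z of ring_3 in the frame of clip_rail above 0.061 m)).
Of ring_1, ring_2, ring_3 only 1 to 3 are there at a start; the rules pass over those that are not, and their reading is None.
At some moment in a run one of pick, ring_dish may be knocked a few centimetres aside while the robot is not near it.
Once in a run the grip may slacken for a moment while it holds something.
It also fails if it takes over 210 s, if anything falls off the work surface, if the arm or the gripper's body presses on something with over 40 N, if the wrist force passes 120 N, or if a joint passes its speed limit or range.

## Working session

There is one attempt and no reset: what is moved stays moved. The work goes in short steps, Python scripts to look and compute and a tool call to move; the robot and the scene stay as the last step left them, time stands still between calls to the robot, and variables do not carry over. Pictures are saved under pics/ and viewed, and the job is handed in when it is done.

Besides the shell and the picture viewer there is one more tool, called after "Call:" by a JSON object that holds its "api" and its "payload". play_rows: Moves the arm, as the interface text tells. Its arguments: {"type":"object","properties":{"motion":{"type":"array","items":{"type":"array"}},"gripper":{"type":"number"},"squeeze":{"type":"number"}},"required":["motion"]}

```bash
ls; mkdir -p pics; cat > h.py <<'E'
import numpy as np, cv2
from workcell import bot, cams
from scipy.spatial.transform import Rotation as Rn
def pose():
    s=bot.read_state(); return np.array(s['tool_pos']),Rn.from_rotvec(s['tcp_rot']).as_matrix()
def snap(n,fn=None):
    p,R=pose(); im,d=cams.read_camera(n); c=cams.calibration(n)
    if n=='wrist':
        T=np.eye(4);T[:3,:3]=R;T[:3,3]=p; W=T@np.array(c['tool_from_camera'])
    else:
        W=np.eye(4);Rc=np.array(c['R']);W[:3,:3]=Rc.T;W[:3,3]=-Rc.T@np.array(c['t'])
    if fn: cv2.imwrite('pics/'+fn,im[:,:,::-1])
    return im,d,c,W
def tow(W,x): return W[:3,:3]@np.array(x)+W[:3,3]
def cloud(d,c,W):
    m=np.array(c['mtx']);v,u=np.mgrid[:d.shape[0],:d.shape[1]]
    xd=(u-m[0,2])/m[0,0];yd=(v-m[1,2])/m[1,1];x,y=xd.copy(),yd.copy()
    for _ in range(8):
        f=1+c['k1']*(x*x+y*y);x=xd/f;y=yd/f
    P=np.stack([x*d,y*d,d],-1)
    return P@W[:3,:3].T+W[:3,3]
def proj(X,c,W):
    X=(np.atleast_2d(X)-W[:3,3])@W[:3,:3];x=X[:,0]/X[:,2];y=X[:,1]/X[:,2];f=1+c['k1']*(x*x+y*y)
    m=np.array(c['mtx']);return np.stack([m[0,0]*x*f+m[0,2],m[1,1]*y*f+m[1,2]],-1)
E
python3 - <<'E'
from h import *
print(bot.read_state())
for n in ['scene','top','wrist']:
    im,d,c,W=snap(n,n+'0.png'); print(n,c['k1'],W.round(3).tolist(),np.array(c['mtx']).tolist())
    for l in ['clip_rail','pick','pick_tip','drying_tray','ring_dish','holder_1','ring_1','ring_1_tongue','pellet_1']:
        for r in cams.mark_of(n,l)[:6]: print(' ',l,round(r['conf'],2),tow(W,r['xyz']).round(3))
E
```

```text
pics
{'time': 0.0, 'q': array([ 1.08405156e+00,  2.64801959e-01,  1.60539052e+00,  2.15915992e-05,
        1.27370403e+00, -3.69080166e-02]), 'joint_vel': array([ 1.77212866e-03, -6.78222274e-05,  1.12060034e-03, -1.08044685e-03,
       -5.60422713e-04, -7.89232189e-04]), 'joint_torque': array([ 3.93174778e-04, -5.15101647e+01, -3.67311394e+01, -2.00368372e-04,
        1.27801899e-02, -2.23506180e-05]), 'tool_pos': array([0.29315544, 0.60719374, 0.22992023]), 'tcp_rot': array([-1.39021445, -0.87028915,  0.87357872]), 'wrist_force': array([ 0.14585915,  0.14285651, -0.40591023]), 'torque': array([ 0.02213663, -0.00172572,  0.00394456]), 'width': 0.9998529036128514}
scene -0.0814772180858763 [[0.253, -0.811, 0.528, -0.056], [-0.967, -0.211, 0.14, -0.266], [-0.002, -0.546, -0.838, 1.087], [0.0, 0.0, 0.0, 1.0]] [[388.37514891314606, 0.0, 281.3557662047547], [0.0, 388.37514891314606, 211.87903261291748], [0.0, 0.0, 1.0]]
  clip_rail 0.84 [ 0.609  0.064 -0.001]
  pick 0.71 [ 0.458  0.021 -0.002]
  pick_tip 0.51 [0.36  0.036 0.006]
  drying_tray 0.76 [ 0.488 -0.281 -0.   ]
  ring_dish 0.96 
[... 1312 characters left out ...]
5 0.016]
  holder_1 0.78 [ 0.619 -0.036  0.016]
  holder_1 0.7 [ 0.829 -0.143  0.002]
  holder_1 0.63 [ 0.443 -0.463  0.001]
  holder_1 0.59 [0.607 0.058 0.02 ]
  ring_1 0.66 [0.593 0.16  0.049]
  ring_1 0.53 [0.608 0.065 0.049]
  ring_1 0.42 [ 0.619 -0.032  0.049]
  ring_1 0.18 [0.568 0.066 0.051]
  ring_1_tongue 0.42 [0.553 0.164 0.053]
  pellet_1 0.61 [0.598 0.161 0.04 ]
  pellet_1 0.53 [ 0.62  -0.036  0.041]
  pellet_1 0.44 [0.608 0.067 0.043]
wrist 0.014559119533418591 [[0.435, 0.86, 0.268, 0.224], [0.901, -0.415, -0.13, 0.642], [-0.0, 0.298, -0.955, 0.373], [0.0, 0.0, 0.0, 1.0]] [[370.9563616546254, 0.0, 281.66112987828495], [0.0, 370.9563616546254, 209.6125092175992], [0.0, 0.0, 1.0]]
```

View pics/scene0.png

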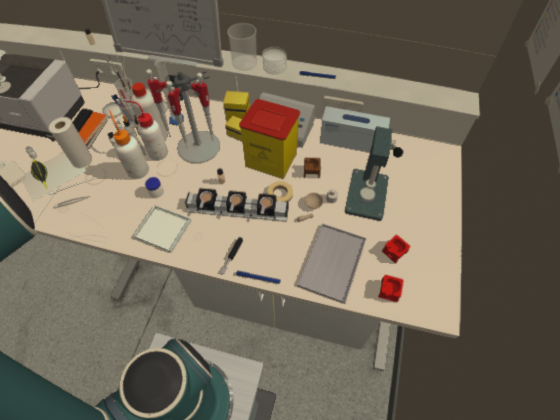

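View pics/top0.png

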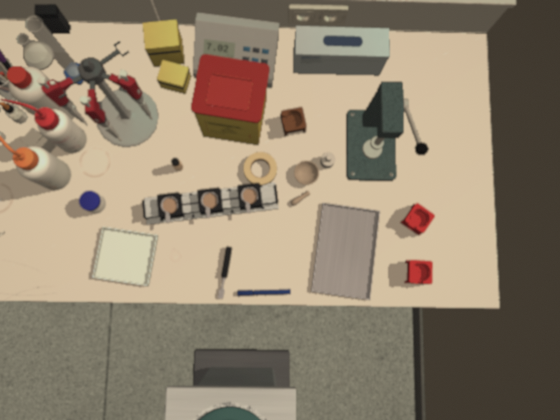

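View pics/wrist0.png

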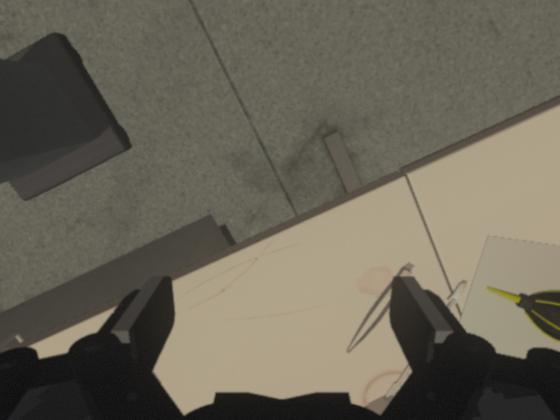

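The scene shows the rail with holders at about (194-275, 200) px in top. The dish is at (125,257), the tray at (345,250), and the pick at (225,265) with its tip towards the robot. The blue pen and the red and brown holders are decoys. Next I move the wrist camera over the rail.

Call:
{"api": "play_rows", "payload": {"motion": [[[0.35,-1,0.15],[0,0,0.38]],[[0.35,-1,0.15],[0,0,0.38]],[[0.35,-1,0.15],[0,0,0.38]],[[0.35,-1,0.15],[0,0,0.38]],[[0.35,-1,0.15],[0,0,0.38]],[[0.35,-1,0.15],[0,0,0.38]],[[0.35,-1,0.15],[0,0,0.38]],[[0.35,-1,0.15],[0,0,0.38]]]}}

```text
time: 2.5
tool_pos: [0.4349, 0.2051, 0.2924]
tcp_rot: [-1.281, -1.095, 1.092]
wrist_force: [-0.1, 1.0, 1.2]
width: 1.003
```

Call:
{"api": "play_rows", "payload": {"motion": [[[0.1,-0.37,0],[0,0,0]],[[0.1,-0.37,0],[0,0,0]],[[0.1,-0.37,0],[0,0,0]],[[0.1,-0.37,0],[0,0,0]],[[0.1,-0.37,0],[0,0,0]]]}}

```text
time: 3.12
tool_pos: [0.4732, 0.0611, 0.2911]
tcp_rot: [-1.276, -1.097, 1.097]
wrist_force: [-0.6, -0.7, 0.0]
width: 0.996
```

```bash
python3 - <<'E'
from h import *
s=bot.read_state();print(s['time'],s['q'],s['tool_pos'],s['wrist_force']);
n='wrist'
im,d,c,W=snap(n,'w1.png'); print(W.round(3).tolist())
for l in ['clip_rail','pick','pick_tip','ring_dish','holder_1','ring_1','ring_1_tongue','pellet_1']:
  for r in cams.mark_of(n,l)[:6]: print(' ',l,round(r['conf'],2),tow(W,r['xyz']).round(3))
np.savez('w1.npz',im=im,d=d,W=W)
b=cv2.resize(im[:,:,::-1],(800,600));cv2.imwrite('pics/w1.png',b)
E
```

```text
3.125 [ 7.54802336e-02 -1.50641868e-01  1.93112892e+00  9.89332519e-04
  1.36159025e+00 -1.34481253e+00] [0.47324065 0.06109686 0.29107372] [-0.62180311 -0.70079986  0.04157445]
[[0.15, 0.944, 0.294, 0.397], [0.989, -0.144, -0.044, 0.073], [0.001, 0.297, -0.955, 0.433], [0.0, 0.0, 0.0, 1.0]]
  pick 0.85 [0.456 0.017 0.002]
  pick 0.72 [0.595 0.163 0.042]
  pick_tip 0.87 [0.362 0.037 0.006]
  ring_dish 0.68 [ 0.468  0.275 -0.001]
  ring_dish 0.32 [0.567 0.062 0.05 ]
  holder_1 0.96 [0.594 0.161 0.012]
  holder_1 0.87 [ 0.616 -0.035  0.015]
  holder_1 0.8 [0.606 0.059 0.011]
  holder_1 0.42 [ 0.825 -0.143  0.001]
  ring_1 0.78 [0.594 0.162 0.052]
  ring_1 0.77 [ 0.62  -0.035  0.052]
  ring_1 0.7 [ 0.619 -0.035  0.014]
  ring_1 0.67 [0.607 0.06  0.051]
  ring_1_tongue 0.96 [0.55  0.166 0.052]
  ring_1_tongue 0.57 [0.591 0.164 0.037]
  ring_1_tongue 0.41 [ 0.459  0.018 -0.   ]
  pellet_1 0.8 [ 0.623 -0.034  0.037]
  pellet_1 0.68 [ 0.617 -0.037  0.016]
  pellet_1 0.66 [0.608 0.063 0.043]
  pellet_1 0.64 [0.59  0.165 0.044]
```

View pics/w1.png

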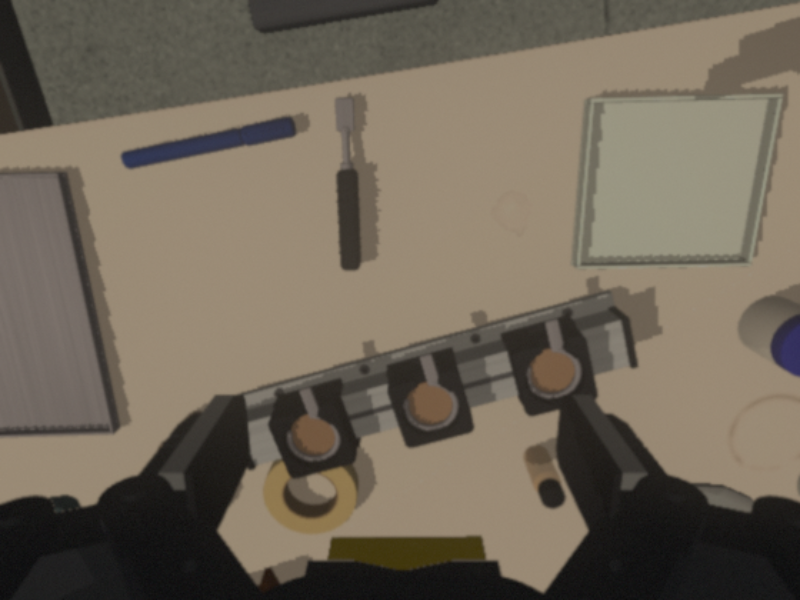

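All three rings are seated, with tongues at (555,335), (428,370) and (310,403) px. The pick lies at (347,180). Next I measure from depth.

```bash
python3 - <<'E'
from h import *
z=np.load('w1.npz');im,d,W=z['im'],z['d'],z['W'];c=cams.calibration('wrist')
P=cloud(d,c,W);ok=d>0
print('bench z',np.median(P[...,2][ok&(P[...,0]>.4)&(P[...,0]<.5)&(P[...,1]>.08)&(P[...,1]<.18)]))
yaws=[]
for y0,x0 in [(.163,.594),(.062,.607),(-.036,.619)]:
    m=ok&(abs(P[...,0]-x0)<.045)&(abs(P[...,1]-y0)<.045)&(P[...,2]>.0555)&(P[...,2]<.064)
    q=P[m][:,:2]; r=cv2.minAreaRect(q.astype(np.float32)*1000); print(m.sum(),r,np.median(P[m][:,2]))
m=ok&(P[...,0]>.40)&(P[...,0]<.52)&(abs(P[...,1]-.02)<.03)&(P[...,2]>.012)&(P[...,2]<.03)
print('handle',m.sum(),cv2.minAreaRect(P[m][:,:2].astype(np.float32)*1000),np.median(P[m][:,2]))
m=ok&(P[...,0]>.34)&(P[...,0]<.52)&(abs(P[...,1]-.025)<.03)&(P[...,2]>.006)&(P[...,2]<.03)
print('pick',m.sum(),cv2.minAreaRect(P[m][:,:2].astype(np.float32)*1000))
for n,(a,b,e,f) in dict(tongue1=(.53,.57,.15,.185),).items(): pass
# tongue pts
for x0,y0 in [(.594,.163),(.607,.062),(.619,-.036)]:
    u=np.array([.991,.13]);v=np.array([-.13,.991]);q=P[...,:2]-[x0,y0];a=q@u;b=q@v
    m=ok&(a<-31)&0 if 0 else ok&(a<-.033)&(a>-.05)&(abs(b-.008)<.015)&(P[...,2]>.045)
    print('tongue',m.sum(),a[m].min() if m.any() else 0,np.median(b[m]),np.median(P[m],axis=0))
E
```

```text
bench z 0.3419561645873777
1117 ((591.9745483398438, 163.3922119140625), (58.88189697265625, 58.01083755493164), 7.965972423553467) 0.05809908309144701
1188 ((606.0596313476562, 64.47245025634766), (58.68971252441406, 58.03287887573242), 8.145115852355957) 0.058055399466200336
1141 ((620.2645263671875, -34.2099609375), (59.442081451416016, 58.49345016479492), 8.267500877380371) 0.058010469658072716
handle 1023 ((447.1524353027344, 22.48139190673828), (16.15005111694336, 95.1398696899414), 81.6934814453125) 0.016946644529942878
pick 1477 ((429.9368591308594, 24.99258041381836), (16.150569915771484, 129.94775390625), 81.75228118896484)
tongue 108 -0.045846095117579484 0.00789215755826815 [0.55302901 0.16557194 0.05211148]
tongue 92 -0.044691011155216426 0.010425287246011737 [0.56664281 0.06718641 0.05211543]
tongue 76 -0.04292843244193426 0.009733337950218229 [ 0.58013159 -0.03143969  0.0519634 ]
```

Call:
{"api": "play_rows", "payload": {"motion": [[[-0.098,-0.089,-0.2],[0,0,0]],[[-0.098,-0.089,-0.4],[0,0,0]],[[-0.098,-0.089,-0.575],[0,0,0]],[[-0.098,-0.089,-0.575],[0,0,0]],[[-0.098,-0.089,-0.575],[0,0,0]],[[-0.098,-0.089,-0.575],[0,0,0]]], "gripper": 0.5}}

```text
time: 4.32
tool_pos: [0.436, 0.0244, 0.0631]
tcp_rot: [-1.279, -1.099, 1.096]
wrist_force: [1.2, -0.5, 0.8]
width: 0.501
```

```bash
python3 - <<'E'
from h import *
s=bot.read_state();print(s['time'],s['tool_pos'],s['wrist_force'],s['width']);
R=pose()[1];print(R.round(4))
im,d,c,W=snap('wrist','w2.png')
P=cloud(d,c,W);ok=(d>0)
m=ok&(P[...,0]>.34)&(P[...,0]<.52)&(abs(P[...,1]-.025)<.03)&(P[...,2]>.006)&(P[...,2]<.022)
print('pick',m.sum(),cv2.minAreaRect(P[m][:,:2].astype(np.float32)*1000))
E
```

```text
4.325 [0.43596961 0.02435119 0.06306729] [ 1.15156656 -0.505551    0.78382695] 0.5006229621112152
[[ 1.508e-01  2.400e-03 -9.886e-01]
 [ 9.886e-01  1.000e-04  1.508e-01]
 [ 4.000e-04 -1.000e+00 -2.400e-03]]
pick 5584 ((429.405517578125, 24.964054107666016), (16.618698120117188, 130.75479125976562), 81.83336639404297)
```

View pics/w2.png

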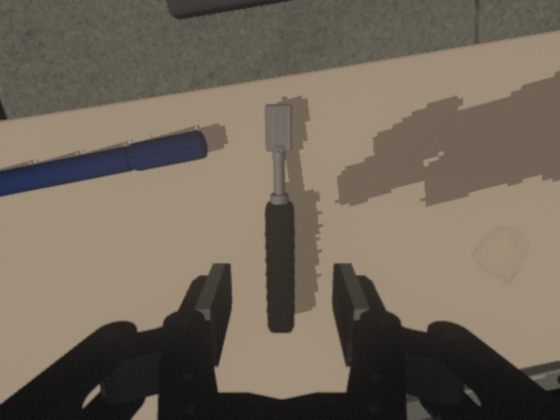

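Call:
{"api": "play_rows", "payload": {"motion": [[[0,0,-0.08],[0,0,0]],[[0,0,-0.142],[0,0,0]],[[0,0,-0.142],[0,0,0]],[[0,0,-0.142],[0,0,0]]]}}

```text
time: 4.88
tool_pos: [0.4367, 0.0243, 0.0068]
tcp_rot: [-1.28, -1.1, 1.095]
wrist_force: [0.7, -0.8, -0.2]
width: 0.504
```

Call:
{"api": "play_rows", "payload": {"motion": [[[0,0,0],[0,0,0]],[[0,0,0],[0,0,0]],[[0,0,0],[0,0,0]],[[0,0,0],[0,0,0]],[[0,0,0],[0,0,0]]], "gripper": 1, "squeeze": 100}}

```text
time: 5.5
tool_pos: [0.4358, 0.0242, 0.0064]
tcp_rot: [-1.279, -1.099, 1.095]
wrist_force: [-1.3, -0.8, 8.4]
width: 0.153
```

Call:
{"api": "play_rows", "payload": {"motion": [[[0,0,0.02],[0,0,0]],[[0,0,0.12],[0,0,0]],[[0,0,0.25],[0,0,0]],[[0,0,0.35],[0,0,-0.2]],[[0,0,0.35],[0,0,-0.45]],[[0,0,0.35],[0,0,-0.7]],[[0,0,0.35],[0,0,-0.95]],[[0,0,0.35],[0,0,-0.95]]]}}

```text
time: 6.5
tool_pos: [0.4341, 0.0243, 0.1448]
tcp_rot: [-1.506, -0.528, 0.527]
wrist_force: [-0.8, 0.6, -1.3]
width: 0.152
```

```bash
python3 - <<'E'
from h import *
s=bot.read_state();print(s['time'],s['q'],s['tool_pos'],s['wrist_force'],s['width']);
im,d,c,W=snap('wrist','w3.png')
E
```

```text
6.5 [-1.48662296e-03 -1.27814334e-01  2.18739183e+00 -1.21948466e-05
  1.08168799e+00 -6.75409711e-01] [0.43413128 0.02425089 0.14482821] [-0.81508508  0.56715729 -1.2503808 ] 0.15195770092394464
```

View pics/w3.png

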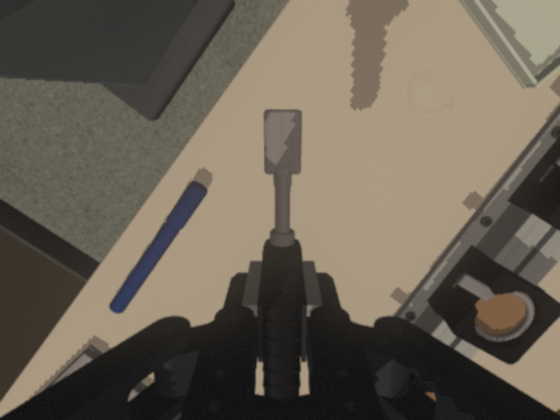

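Call:
{"api": "play_rows", "payload": {"motion": [[[0,0,0],[0,0,-0.23]],[[0,0,0],[0,0,-0.46]],[[0,0,0],[0,0,-0.7]],[[0,0,0],[0,0,-0.92]],[[0,0,0],[0,0,-1]]]}}

```text
time: 7.18
tool_pos: [0.4341, 0.0243, 0.1445]
tcp_rot: [-1.569, 0.088, -0.088]
wrist_force: [-0.1, -0.0, -1.5]
width: 0.148
```

Call:
{"api": "play_rows", "payload": {"motion": [[[0,0,0],[0,0,-0.23]],[[0,0,0],[0,0,-0.46]],[[0,0,0],[0,0,-0.7]],[[0,0,0],[0,0,-0.92]],[[0,0,0],[0,0,-1]]]}}

```text
time: 7.8
tool_pos: [0.4342, 0.0243, 0.1445]
tcp_rot: [-1.455, 0.701, -0.7]
wrist_force: [0.3, 0.4, -0.5]
width: 0.153
```

Call:
{"api": "play_rows", "payload": {"motion": [[[0.03,0,0],[0,0,-0.23]],[[0.075,0.07,0],[0,0,-0.46]],[[0.075,0.07,0],[0,0,-0.68]],[[0.075,0.07,0],[0,0,-0.68]],[[0.075,0.07,0],[0,0,-0.68]]]}}

```text
time: 8.43
tool_pos: [0.464, 0.0521, 0.1444]
tcp_rot: [-1.274, 1.103, -1.103]
wrist_force: [0.4, 0.1, -0.6]
width: 0.153
```

```bash
python3 - <<'E'
from h import *
s=bot.read_state();print(s['time'],s['q'],s['tool_pos'],s['wrist_force'],s['width']);print(pose()[1].round(3))
im,d,c,W=snap('wrist','w4.png')
for l in ['pick','pick_tip','ring_1_tongue']:
  for r in cams.mark_of('wrist',l)[:6]: print(' ',l,round(r['conf'],2),tow(W,r['xyz']).round(4))
P=cloud(d,c,W)
np.savez('w4.npz',im=im,d=d,W=W)
p,R=pose()
# tool-frame points of pick: z forward? report cloud in tool frame near tip
Q=(P-p)@R
m=(d>0)&(abs(Q[...,0])<.012)&(Q[...,1]>-.045)&(Q[...,1]<.02)&(abs(Q[...,2])<.12)
print(R.round(2)); q=Q[m];print(q.min(0),q.max(0))
for a in np.arange(-.09,.09,.005):
    k=(q[:,2]>=a)&(q[:,2]<a+.005)
    if k.sum()>5: print(round(a,3),k.sum(),np.median(q[k],0).round(4),q[k][:,0].min().round(4),q[k][:,0].max().round(4))
E
```

```text
8.425 [ 5.85220464e-02 -6.03393650e-02  2.12732528e+00 -4.00387284e-05
  1.07492847e+00  1.48630886e+00] [0.46401073 0.05211633 0.14438165] [ 0.39783134  0.11296849 -0.59946959] 0.1526871193863707
[[ 0.143 -0.     0.99 ]
 [-0.99  -0.     0.143]
 [ 0.    -1.    -0.   ]]
  pick 0.89 [0.4426 0.0463 0.1387]
  pick_tip 0.71 [0.5359 0.0643 0.1458]
  ring_1_tongue 0.91 [0.5513 0.163  0.051 ]
[[ 0.14  0.    0.99]
 [-0.99 -0.    0.14]
 [ 0.   -1.    0.  ]]
[-0.01199813 -0.04497839 -0.05360104] [0.01197637 0.00435237 0.0702916 ]
-0.055 118 [-0.001  -0.0104 -0.051 ] -0.0091 0.0063
-0.05 332 [-0.0014 -0.0107 -0.0472] -0.0096 0.0069
-0.045 346 [-0.001  -0.0106 -0.0428] -0.0092 0.0066
-0.04 373 [-0.0014 -0.0107 -0.0373] -0.0096 0.0069
-0.035 340 [-0.0014 -0.0105 -0.0328] -0.0093 0.0066
-0.03 391 [-0.001  -0.0106 -0.0276] -0.0091 0.0066
-0.025 355 [-0.001  -0.0108 -0.0221] -0.0086 0.006
-0.02 339 [-0.0015 -0.0106 -0.0175] -0.0081 0.0057
-0.015 416 [-0.0015 -0.011  -0.0121] -0.0097 0.0072
-0.01 585 [-0.0015 -0.0115 -0.0074] -0.0097 0.0071
-0.005 663 [-0.0011 -0.0117 -0.0025] -0.0102 0.0074
0.0 667 [-0.0011 -0.0116  0.0026] -0.0098 0.0072
0.005 883 [-0.0011 -0.0183  0.0077] -0.0119 0.012
0.01 1921 [ 0.0048 -0.0205  0.0106] -0.012 0.012
0.015 627 [-0.0012 -0.0079  0.0173] -0.0089 0.0063
0.02 319 [-0.0012 -0.0053  0.0227] -0.006 0.0037
0.025 177 [-0.0012 -0.0044  0.0275] -0.004 0.0016
0.03 186 [-0.0012 -0.0044  0.0326] -0.004 0.0016
0.035 186 [-0.0012 -0.0045  0.0376] -0.0039 0.0015
0.04 220 [-0.0012 -0.0044  0.0427] -0.0047 0.0023
0.045 403 [-0.0012 -0.0037  0.048 ] -0.0082 0.0057
0.05 488 [-0.0013 -0.0035  0.0526] -0.0081 0.0056
0.055 503 [-0.0013 -0.0035  0.0575] -0.008 0.0055
0.06 513 [-0.0013 -0.0036  0.0625] -0.008 0.0058
0.065 558 [-0.0009 -0.0035  0.0675] -0.0079 0.0057
0.07 31 [-0.0013 -0.0024  0.0702] -0.0068 0.0042
```

View pics/w4.png

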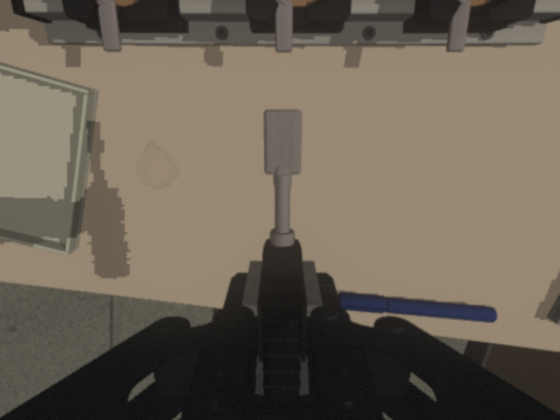

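Call:
{"api": "play_rows", "payload": {"motion": [[[0,0,-0.1],[0,0,0]],[[0,0,-0.2],[0,0,0]],[[0,0,-0.256],[0,0,0]],[[0,0,-0.256],[0,0,0]],[[0,0,-0.256],[0,0,0]],[[0,0,-0.256],[0,0,0]]]}}

```text
time: 9.38
tool_pos: [0.4658, 0.0523, 0.0436]
tcp_rot: [-1.27, 1.104, -1.107]
wrist_force: [-0.1, 0.3, 0.1]
width: 0.154
```

```bash
cat > tip.py <<'E'
from h import *
import sys
s=bot.read_state();print(round(s['time'],2),s['tool_pos'].round(4),s['wrist_force'].round(1),round(s['width'],3))
im,d,c,W=snap('wrist',sys.argv[1])
P=cloud(d,c,W);p,R=pose();ok=d>0
Q=(P-p)@R
m=ok&(abs(Q[...,0]+.001)<.0055)&(abs(Q[...,1]+.0036)<.002)&(Q[...,2]>.05)&(Q[...,2]<.08)
t=P[m];print('tip end fwd',np.percentile(Q[m][:,2],99).round(4),'top z',np.median(t[:,2]).round(4),'lat',np.median(Q[m][:,0]).round(4))
u=np.array([.990,.142]);v=np.array([-.142,.990])
for n,x0 in dict(A=(.592,.1634),B=(.606,.0645),C=(.6203,-.0342)).items():
    q=P[...,:2]-x0;a=q@u;b=q@v
    m=ok&(a<-.031)&(a>-.05)&(abs(b-.009)<.011)&(P[...,2]>.0475)&(P[...,2]<.085)
    if m.sum()>20:
        T=P[m]; q=(T-p)@R
        print(n,m.sum(),'tongue end a',a[m].min().round(4),'lat b',b[m].min().round(4),b[m].max().round(4),'z',np.median(T[:,2]).round(4),T[:,2].max().round(4),'| tool fwd',q[:,2].min().round(4),'lat',np.median(q[:,0]).round(4))
E
python3 tip.py w5.png
```

```text
9.38 [0.4658 0.0523 0.0436] [-0.1  0.3  0.1] 0.154
tip end fwd 0.0705 top z 0.0475 lat -0.001
B 757 tongue end a -0.0433 lat b 0.0033 0.0132 z 0.0522 0.0547 | tool fwd 0.0974 lat -0.0007
```

View pics/w5.png

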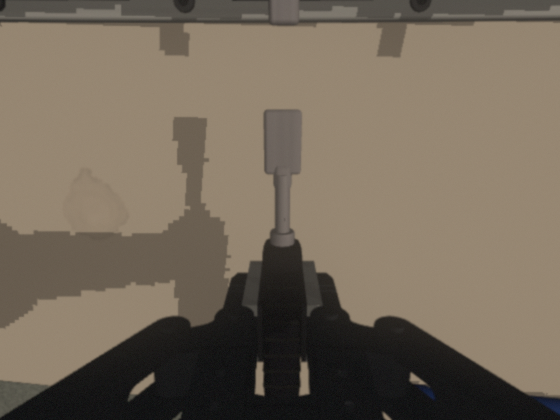

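Call:
{"api": "play_rows", "payload": {"motion": [[[0,0,-0.008],[0,0,0]],[[0,0,-0.008],[0,0,0]],[[0.03,0.004,-0.008],[0,0,0]],[[0.055,0.008,-0.008],[0,0,0]],[[0.055,0.008,-0.008],[0,0,0]],[[0.055,0.008,-0.008],[0,0,0]]]}}

```text
time: 10.18
tool_pos: [0.4862, 0.0555, 0.0387]
tcp_rot: [-1.272, 1.107, -1.106]
wrist_force: [-0.5, 0.4, -0.8]
width: 0.152
```

```bash
python3 tip.py w6.png
```

```text
10.18 [0.4862 0.0555 0.0387] [-0.5  0.4 -0.8] 0.152
tip end fwd 0.0705 top z 0.0423 lat -0.001
B 1243 tongue end a -0.0434 lat b 0.0033 0.0132 z 0.0522 0.0549 | tool fwd 0.0767 lat -0.0004
```

View pics/w6.png

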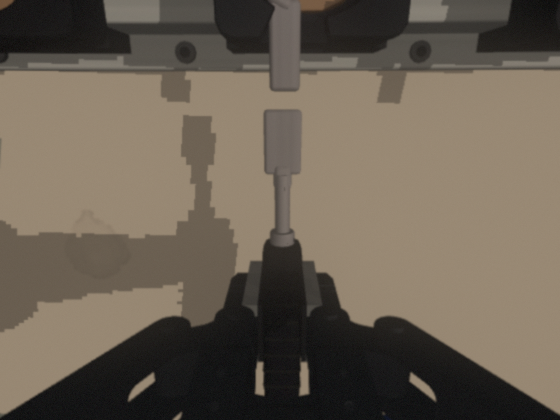

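Call:
{"api": "play_rows", "payload": {"motion": [[[0.02,0.003,0.005],[0,0,0]],[[0.039,0.0056,0.005],[0,0,0]],[[0.039,0.0056,0.005],[0,0,0]],[[0.039,0.0056,0.005],[0,0,0]]]}}

```text
time: 10.72
tool_pos: [0.5018, 0.0577, 0.0408]
tcp_rot: [-1.272, 1.106, -1.106]
wrist_force: [0.2, -0.0, -1.0]
width: 0.152
```

```bash
python3 tip.py w7.png
```

```text
10.72 [0.5018 0.0577 0.0408] [ 0.2 -0.  -1. ] 0.152
tip end fwd 0.0697 top z 0.0445 lat -0.0017
A 414 tongue end a -0.0434 lat b 0.0019 0.0064 z 0.0515 0.0541 | tool fwd 0.0608 lat -0.0957
B 1053 tongue end a -0.0434 lat b 0.0033 0.0131 z 0.0523 0.0543 | tool fwd 0.0609 lat -0.0003
C 63 tongue end a -0.0429 lat b 0.0115 0.0135 z 0.0502 0.0519 | tool fwd 0.0619 lat 0.0949
```

View pics/w7.png

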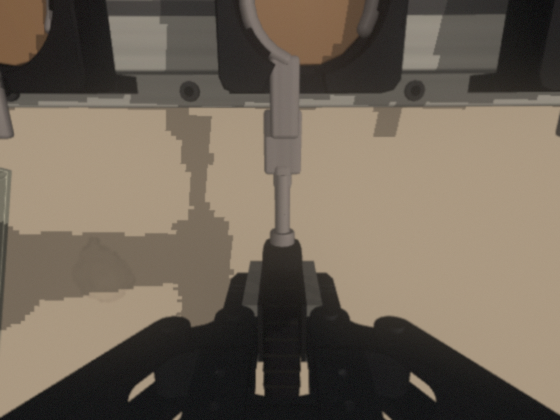

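The tip is under B's tongue. Now I lift.

Call:
{"api": "play_rows", "payload": {"motion": [[[0,0,0.01],[0,0,0]],[[0,0,0.018],[0,0,0]],[[0,0,0.026],[0,0,0]],[[0,0,0.034],[0,0,0]],[[0,0,0.04],[0,0,0]],[[0,0,0.04],[0,0,0]]]}}

```text
time: 11.52
tool_pos: [0.5022, 0.0577, 0.0572]
tcp_rot: [-1.271, 1.106, -1.106]
wrist_force: [0.4, -0.5, -0.2]
width: 0.149
```

```bash
python3 tip.py w8.png
```

```text
11.53 [0.5022 0.0577 0.0572] [ 0.4 -0.5 -0.2] 0.149
tip end fwd 0.0792 top z 0.061 lat 0.0001
A 960 tongue end a -0.0433 lat b 0.0023 0.0134 z 0.0522 0.0547 | tool fwd 0.0602 lat -0.099
B 1936 tongue end a -0.05 lat b 0.0018 0.016 z 0.0617 0.0685 | tool fwd 0.0536 lat -0.0014
C 986 tongue end a -0.0436 lat b 0.0024 0.0138 z 0.0522 0.0542 | tool fwd 0.0605 lat 0.0984
```

View pics/w8.png

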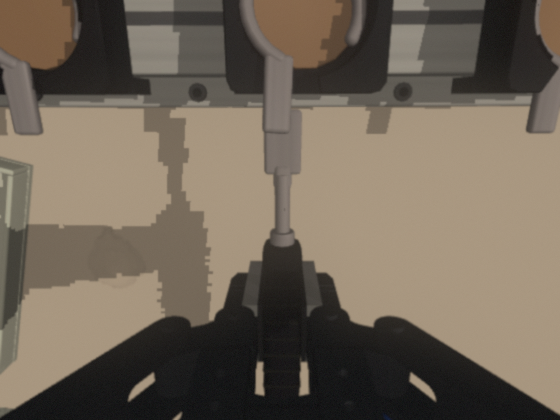

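Call:
{"api": "play_rows", "payload": {"motion": [[[0,0,0.008],[0,0,0]],[[0,0,0.015],[0,0,0]],[[0,0,0.015],[0,0,0]]]}}

```text
time: 11.95
tool_pos: [0.5024, 0.0577, 0.0634]
tcp_rot: [-1.271, 1.105, -1.107]
wrist_force: [-0.8, 0.8, -1.3]
width: 0.152
```

Call:
{"api": "play_rows", "payload": {"motion": [[[0,0,-0.015],[0,0,0]],[[0,0,-0.035],[0,0,0]],[[0,0,-0.045],[0,0,0]],[[0,0,-0.045],[0,0,0]],[[0,0,-0.045],[0,0,0]]]}}

```text
time: 12.58
tool_pos: [0.502, 0.0577, 0.0449]
tcp_rot: [-1.272, 1.106, -1.106]
wrist_force: [0.1, -0.4, -0.6]
width: 0.155
```

```bash
python3 tip.py w9.png
```

```text
12.57 [0.502  0.0577 0.0449] [ 0.1 -0.4 -0.6] 0.155
tip end fwd 0.0794 top z 0.0485 lat 0.0012
A 702 tongue end a -0.0438 lat b 0.002 0.0099 z 0.052 0.0548 | tool fwd 0.0599 lat -0.0967
B 1915 tongue end a -0.05 lat b 0.0019 0.0164 z 0.0625 0.0663 | tool fwd 0.0539 lat -0.0017
C 364 tongue end a -0.0436 lat b 0.009 0.0144 z 0.0513 0.0536 | tool fwd 0.0606 lat 0.095
```

View pics/w9.png

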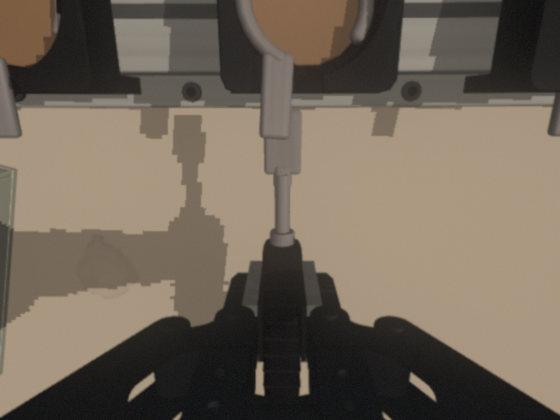

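Call:
{"api": "play_rows", "payload": {"motion": [[[-0.04,-0.006,-0.011],[0,0,0]],[[-0.08,-0.012,-0.011],[0,0,0]],[[-0.1,0.1,-0.011],[0,0,0]],[[-0.114,0.236,-0.011],[0,0,0]],[[-0.114,0.236,-0.011],[0,0,0]],[[-0.114,0.236,-0.011],[0,0,0]],[[-0.09,0.239,-0.011],[0,0,0]],[[-0.09,0.239,-0.011],[0,0,0]]]}}

```text
time: 13.62
tool_pos: [0.4672, 0.1525, 0.0408]
tcp_rot: [-1.27, 1.107, -1.108]
wrist_force: [0.6, -0.4, -0.1]
width: 0.152
```

```bash
python3 tip.py w10.png
```

```text
13.62 [0.4672 0.1525 0.0408] [ 0.6 -0.4 -0.1] 0.152
tip end fwd 0.0708 top z 0.0445 lat -0.0009
A 1252 tongue end a -0.0436 lat b 0.0035 0.0131 z 0.0523 0.0547 | tool fwd 0.082 lat -0.0018
```

View pics/w10.png

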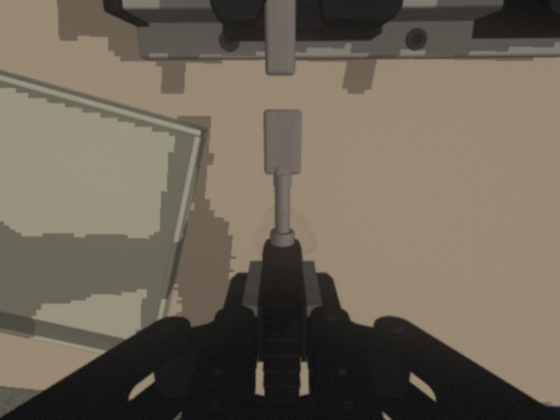

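Call:
{"api": "play_rows", "payload": {"motion": [[[0.025,0.005,0],[0,0,0]],[[0.051,0.0095,0],[0,0,0]],[[0.051,0.0095,0],[0,0,0]],[[0.051,0.0095,0],[0,0,0]],[[0.051,0.0095,0.01],[0,0,0]],[[0.051,0.0095,0.02],[0,0,0]],[[0.051,0.0095,0.03],[0,0,0]],[[0.051,0.0095,0.04],[0,0,0]],[[0.051,0.0095,0.05],[0,0,0]],[[0.051,0.0095,0.05],[0,0,0]]]}}

```text
time: 14.92
tool_pos: [0.487, 0.1573, 0.0613]
tcp_rot: [-1.27, 1.105, -1.106]
wrist_force: [0.4, -0.3, -0.8]
width: 0.157
```

```bash
python3 tip.py w11.png
```

```text
14.93 [0.487  0.1573 0.0613] [ 0.4 -0.3 -0.8] 0.157
tip end fwd 0.0794 top z 0.0651 lat -0.0007
A 1894 tongue end a -0.05 lat b 0.0026 0.0165 z 0.0656 0.0726 | tool fwd 0.055 lat -0.0011
B 796 tongue end a -0.0425 lat b 0.0072 0.0174 z 0.0636 0.0661 | tool fwd 0.0626 lat 0.0948
```

View pics/w11.png

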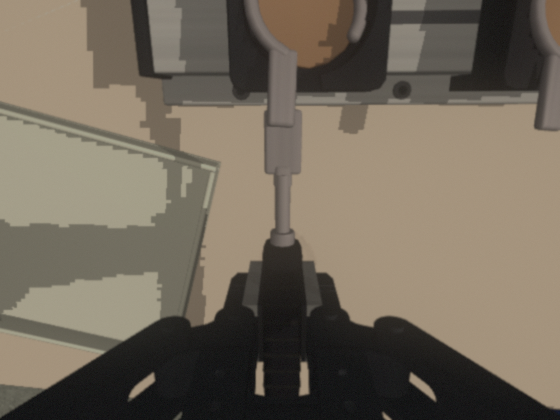

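Call:
{"api": "play_rows", "payload": {"motion": [[[0,0,-0.015],[0,0,0]],[[0,0,-0.03],[0,0,0]],[[0,0,-0.042],[0,0,0]],[[0,0,-0.042],[0,0,0]]]}}

```text
time: 15.48
tool_pos: [0.4856, 0.1569, 0.0428]
tcp_rot: [-1.273, 1.107, -1.105]
wrist_force: [0.1, 1.0, -0.7]
width: 0.15
```

```bash
python3 tip.py w12.png
```

```text
15.47 [0.4856 0.1569 0.0428] [ 0.1  1.  -0.7] 0.15
tip end fwd 0.0724 top z 0.0464 lat -0.0014
A 1160 tongue end a -0.0493 lat b 0.0031 0.0158 z 0.063 0.0655 | tool fwd 0.0566 lat -0.0004
```

Call:
{"api": "play_rows", "payload": {"motion": [[[-0.04,-0.006,-0.005],[0,0,0]],[[-0.08,-0.012,-0.005],[0,0,0]],[[-0.08,-0.012,-0.005],[0,0,0]],[[-0.062,-0.138,-0.005],[0,0,0]],[[-0.044,-0.26,-0.005],[0,0,0]],[[-0.026,-0.385,-0.005],[0,0,0]],[[-0.009,-0.505,-0.005],[0,0,0]],[[-0.009,-0.505,-0.005],[0,0,0]],[[0.014,-0.503,-0.005],[0,0,0]],[[0.014,-0.503,-0.005],[0,0,0]]]}}

```text
time: 16.77
tool_pos: [0.4929, -0.043, 0.0419]
tcp_rot: [-1.272, 1.104, -1.105]
wrist_force: [0.6, -0.2, -0.9]
width: 0.15
```

```bash
python3 tip.py w13.png
```

```text
16.77 [ 0.4929 -0.043   0.0419] [ 0.6 -0.2 -0.9] 0.15
tip end fwd 0.0709 top z 0.0457 lat -0.0008
C 1290 tongue end a -0.0436 lat b 0.0029 0.0129 z 0.0523 0.0548 | tool fwd 0.0843 lat 0.0014
```

View pics/w13.png

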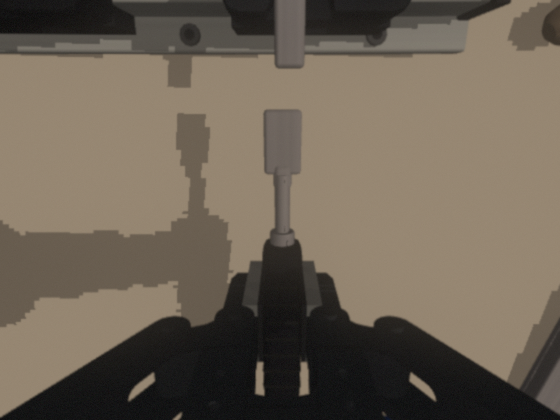

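Call:
{"api": "play_rows", "payload": {"motion": [[[0,-0.0055,-0.004],[0,0,0]],[[0.03,-0.001,-0.004],[0,0,0]],[[0.057,0.0025,-0.004],[0,0,0]],[[0.057,0.0025,-0.004],[0,0,0]],[[0.057,0.0025,0.008],[0,0,0]],[[0.057,0.0025,0.018],[0,0,0]],[[0.057,0.0025,0.028],[0,0,0]],[[0.057,0.0025,0.038],[0,0,0]],[[0.057,0.0025,0.048],[0,0,0]],[[0.057,0.0025,0.048],[0,0,0]]]}}

```text
time: 18.08
tool_pos: [0.5152, -0.0432, 0.0615]
tcp_rot: [-1.271, 1.105, -1.107]
wrist_force: [-1.2, 0.5, 0.5]
width: 0.152
```

Call:
{"api": "play_rows", "payload": {"motion": [[[0,0,-0.015],[0,0,0]],[[0,0,-0.03],[0,0,0]],[[0,0,-0.042],[0,0,0]],[[0,0,-0.042],[0,0,0]]]}}

```text
time: 18.58
tool_pos: [0.5139, -0.043, 0.0432]
tcp_rot: [-1.273, 1.107, -1.105]
wrist_force: [-0.3, -0.4, -0.6]
width: 0.154
```

```bash
python3 tip.py w14.png
```

```text
18.57 [ 0.5139 -0.043   0.0432] [-0.3 -0.4 -0.6] 0.154
tip end fwd 0.0785 top z 0.0468 lat -0.0007
C 1223 tongue end a -0.05 lat b 0.001 0.0137 z 0.0624 0.0651 | tool fwd 0.0562 lat -0.0018
```

View pics/w14.png

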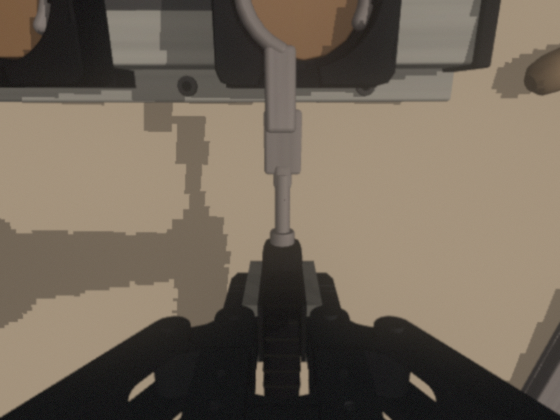

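All three rings are out. Now I retract and lay the pick down near where it started.

Call:
{"api": "play_rows", "payload": {"motion": [[[-0.04,-0.006,0],[0,0,0]],[[-0.08,-0.012,0],[0,0,0]],[[-0.11,0.05,-0.01],[0,0,0]],[[-0.16,0.18,-0.03],[0,0,0]],[[-0.16,0.232,-0.06],[0,0,0]],[[-0.16,0.232,-0.08],[0,0,0]],[[-0.16,0.232,-0.08],[0,0,0]],[[-0.16,0.232,-0.08],[0,0,0]]]}}

```text
time: 19.62
tool_pos: [0.451, 0.0489, 0.0124]
tcp_rot: [-1.271, 1.106, -1.107]
wrist_force: [0.2, 1.0, -0.1]
width: 0.152
```

Call:
{"api": "play_rows", "payload": {"motion": [[[0,0,-0.007],[0,0,0]],[[0,0,-0.014],[0,0,0]],[[0,0,-0.014],[0,0,0]],[[0,0,-0.014],[0,0,0]]]}}

```text
time: 20.12
tool_pos: [0.4507, 0.0496, 0.0065]
tcp_rot: [-1.272, 1.106, -1.106]
wrist_force: [0.4, -0.3, -0.0]
width: 0.15
```

Call:
{"api": "play_rows", "payload": {"motion": [[[0,0,0],[0,0,0]],[[0,0,0],[0,0,0]],[[0,0,0],[0,0,0]]], "gripper": 0.55, "squeeze": 40}}

```text
time: 20.5
tool_pos: [0.4506, 0.0498, 0.0065]
tcp_rot: [-1.272, 1.106, -1.106]
wrist_force: [-0.2, 0.2, 0.1]
width: 0.452
```

Call:
{"api": "play_rows", "payload": {"motion": [[[0,0,0.05],[0,0,0]],[[0,0,0.2],[0,0,0]],[[0,0,0.35],[0,0,0]],[[0,0,0.45],[0,0,0]],[[0,0,0.45],[0,0,0]],[[0,0,0.45],[0,0,0]]]}}

```text
time: 21.25
tool_pos: [0.4501, 0.0497, 0.1858]
tcp_rot: [-1.272, 1.107, -1.106]
wrist_force: [-0.9, 0.3, -0.9]
width: 0.451
```

```bash
cat > ring.py <<'E'
from h import *
import sys
s=bot.read_state();print(round(s['time'],2),s['tool_pos'].round(4),s['wrist_force'].round(1),round(s['width'],3))
im,d,c,W=snap('wrist',sys.argv[1])
P=cloud(d,c,W);p,R=pose();ok=d>0
u=np.array([.990,.142]);v=np.array([-.142,.990])
for n,x0 in dict(A=(.592,.1634),B=(.606,.0645),C=(.6203,-.0342)).items():
    q=P[...,:2]-x0;a=q@u;b=q@v
    m=ok&(a<-.0305)&(a>-.062)&(abs(b-.009)<.015)&(P[...,2]>.054)&(P[...,2]<.085)
    if m.sum()>20:
        T=P[m]; q=(T-p)@R
        for lo in np.arange(-.06,-.03,.005):
            k=(a[m]>=lo)&(a[m]<lo+.005)
            if k.sum()>4: print(n,round(lo,3),k.sum(),T[k].mean(0).round(4),'b',b[m][k].min().round(4),b[m][k].max().round(4),'tool',q[k].mean(0).round(4))
E
python3 ring.py w15.png
```

```text
21.25 [0.4501 0.0497 0.1858] [-0.9  0.3 -0.9] 0.451
A -0.045 78 [0.5499 0.1661 0.0631] b 0.0036 0.0137 tool [-0.1013  0.1215  0.116 ]
A -0.04 144 [0.5537 0.1664 0.0631] b 0.0033 0.0137 tool [-0.1011  0.1215  0.1198]
A -0.035 118 [0.5584 0.1669 0.0624] b 0.0034 0.0132 tool [-0.101   0.1222  0.1245]
B -0.045 79 [0.5633 0.0698 0.064 ] b 0.0068 0.0164 tool [-0.0041  0.1205  0.1159]
B -0.04 132 [0.5672 0.0705 0.0637] b 0.0068 0.0165 tool [-0.0043  0.1209  0.1199]
B -0.035 117 [0.5721 0.0709 0.0629] b 0.0061 0.0157 tool [-0.0039  0.1217  0.1247]
C -0.045 84 [ 0.5779 -0.0318  0.0629] b 0.0035 0.013 tool [0.0985 0.1217 0.1162]
C -0.04 129 [ 0.5819 -0.0309  0.0626] b 0.003 0.0133 tool [0.0982 0.122  0.1203]
C -0.035 125 [ 0.5866 -0.0302  0.0619] b 0.0034 0.0133 tool [0.0981 0.1226 0.125 ]
```

View pics/w15.png

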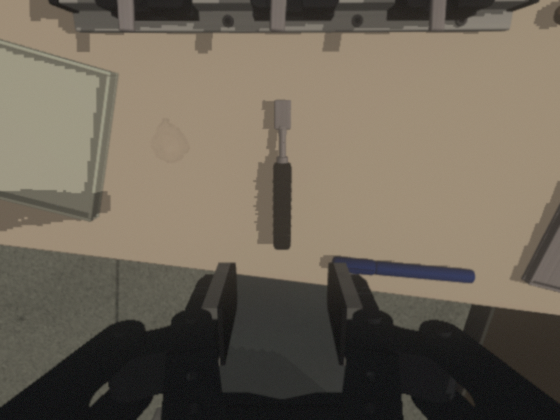

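Call:
{"api": "play_rows", "payload": {"motion": [[[0.1,0.12,-0.05],[0,0,0]],[[0.2,0.24,-0.1],[0,0,0]],[[0.244,0.288,-0.2],[0,0,0]],[[0.244,0.288,-0.24],[0,0,0]],[[0.244,0.288,-0.24],[0,0,0]],[[0.244,0.288,-0.3],[0,0,0]],[[0.244,0.288,-0.352],[0,0,0]],[[0.244,0.288,-0.352],[0,0,0]],[[0.244,0.288,-0.352],[0,0,0]]]}}

```text
time: 22.42
tool_pos: [0.5489, 0.1645, 0.0473]
tcp_rot: [-1.27, 1.105, -1.107]
wrist_force: [0.3, 0.2, -0.2]
width: 0.452
```

```bash
python3 ring.py w16.png
```

```text
22.43 [0.5489 0.1645 0.0473] [ 0.3  0.2 -0.2] 0.452
A -0.045 97 [0.5503 0.1664 0.0635] b 0.0044 0.014 tool [-0.0015 -0.016   0.0013]
A -0.04 328 [0.5536 0.1672 0.0632] b 0.0044 0.014 tool [-0.0018 -0.0157  0.0046]
A -0.035 313 [0.5583 0.1676 0.0624] b 0.0039 0.014 tool [-0.0016 -0.0149  0.0094]
B -0.045 109 [0.5638 0.0711 0.064 ] b 0.0067 0.017 tool [ 0.0947 -0.0166  0.0015]
B -0.04 358 [0.5671 0.0716 0.0637] b 0.0062 0.0173 tool [ 0.0947 -0.0162  0.0048]
B -0.035 342 [0.5718 0.0719 0.0629] b 0.0061 0.0171 tool [ 0.095  -0.0154  0.0096]
```

View pics/w16.png

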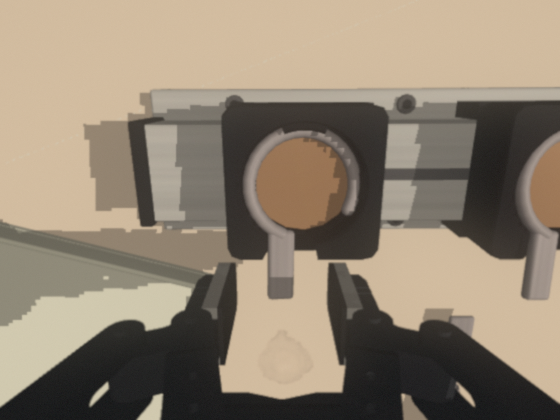

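Call:
{"api": "play_rows", "payload": {"motion": [[[0,0,0],[0,0,0]],[[0,0,0],[0,0,0]],[[0,0,0],[0,0,0]],[[0,0,0],[0,0,0]]], "gripper": 1, "squeeze": 40}}

```text
time: 22.98
tool_pos: [0.5487, 0.165, 0.046]
tcp_rot: [-1.271, 1.105, -1.106]
wrist_force: [1.0, -0.4, 0.5]
width: 0.09
```

Call:
{"api": "play_rows", "payload": {"motion": [[[-0.004,0,0.004],[0,0,0]],[[-0.01,-0.001,0.01],[0,0,0]],[[-0.018,-0.002,0.018],[0,0,0]],[[-0.026,-0.003,0.028],[0,0,0]],[[-0.026,-0.003,0.028],[0,0,0]]]}}

```text
time: 23.6
tool_pos: [0.5378, 0.1637, 0.0573]
tcp_rot: [-1.271, 1.106, -1.106]
wrist_force: [-0.2, -0.4, -0.5]
width: 0.096
```

```bash
python3 ring.py w17.png
```

```text
23.6 [0.5378 0.1637 0.0573] [-0.2 -0.4 -0.5] 0.096
A -0.06 36 [0.5334 0.1639 0.0769] b 0.0053 0.0132 tool [-0.0008 -0.0197 -0.0044]
A -0.055 174 [0.5396 0.1652 0.0749] b 0.0053 0.0131 tool [-0.0012 -0.0177  0.0019]
A -0.05 876 [0.544  0.1653 0.0744] b -0.006 0.024 tool [-0.0007 -0.0172  0.0063]
A -0.045 1295 [0.5482 0.1664 0.074 ] b -0.0013 0.0197 tool [-0.0012 -0.0167  0.0106]
A -0.04 347 [0.5536 0.1672 0.0717] b 0.0044 0.014 tool [-0.0013 -0.0145  0.0161]
A -0.035 302 [0.5583 0.1678 0.0709] b 0.0044 0.0139 tool [-0.0012 -0.0137  0.0208]
B -0.045 101 [0.5638 0.0707 0.0639] b 0.0062 0.0169 tool [ 0.0957 -0.0067  0.0127]
B -0.04 343 [0.5671 0.0717 0.0637] b 0.0064 0.0173 tool [ 0.0952 -0.0065  0.0161]
B -0.035 318 [0.5718 0.072  0.0628] b 0.0058 0.0166 tool [ 0.0956 -0.0056  0.0208]
```

View pics/w17.png

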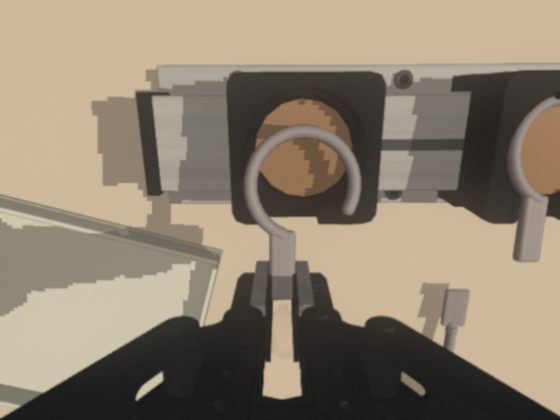

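Call:
{"api": "play_rows", "payload": {"motion": [[[-0.03,0,0.06],[0,0,0]],[[-0.06,0.03,0.15],[0,0,0]],[[-0.09,0.06,0.2],[0,0,0]],[[-0.09,0.06,0.2],[0,0,0]]]}}

```text
time: 24.15
tool_pos: [0.5026, 0.1889, 0.1387]
tcp_rot: [-1.269, 1.103, -1.106]
wrist_force: [0.3, 0.2, -0.3]
width: 0.092
```

```bash
cat > dish.py <<'E'
from h import *
import sys
s=bot.read_state();print(round(s['time'],2),s['tool_pos'].round(4),s['wrist_force'].round(1),round(s['width'],3))
for n in ['top','scene']:
    im,d,c,W=snap(n,n+sys.argv[1])
    for l in ['ring_dish','pick','drying_tray']:
        r=cams.regions_of(n,l)
        P=cloud(d,c,W)
        for e in r[:1]:
            m=e['mask']&(d>0); q=P[m]; q=q[q[:,2]<.03]
            print(n,l,round(e['conf'],2),m.sum(),cv2.minAreaRect(q[:,:2].astype(np.float32)*1000))
        for e in cams.mark_of(n,l)[:1]: print('   mark',tow(W,e['xyz']).round(3),round(e['conf'],2))
E
python3 dish.py d1.png
```

```text
24.15 [0.5026 0.1889 0.1387] [ 0.3  0.2 -0.3] 0.092
top ring_dish 0.74 390 ((614.6892700195312, 64.97660827636719), (71.13570404052734, 62.7140007019043), 4.886257648468018)
   mark [ 0.468  0.274 -0.   ] 0.66
top pick 0.76 305 ((456.50299072265625, 51.854007720947266), (127.63982391357422, 19.479280471801758), 7.634452819824219)
   mark [ 0.431  0.047 -0.001] 0.77
top drying_tray 0.62 5435 ((493.7640380859375, -284.72760009765625), (155.40380859375, 240.91885375976562), 83.79887390136719)
   mark [ 0.493 -0.287  0.002] 0.92
scene ring_dish 0.92 1645 ((473.9540100097656, 279.45538330078125), (156.91424560546875, 145.27296447753906), 83.32855224609375)
   mark [ 0.464  0.273 -0.004] 0.94
scene pick 0.66 190 ((453.234619140625, 54.41316223144531), (128.91018676757812, 24.77004051208496), 9.128268241882324)
   mark [ 0.426  0.046 -0.002] 0.62
scene drying_tray 0.97 3316 ((491.9679260253906, -283.5791320800781), (156.29177856445312, 234.18394470214844), 82.0387954711914)
   mark [ 0.489 -0.282  0.001] 0.65
```

View pics/topd1.png

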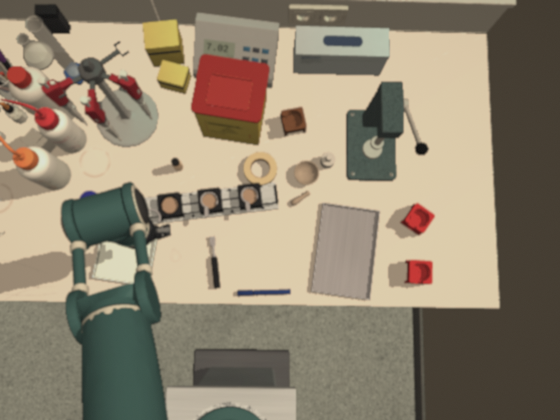

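Call:
{"api": "play_rows", "payload": {"motion": [[[-0.08,0.14,0],[0,0,0]],[[-0.154,0.283,-0.02],[0,0,0]],[[-0.154,0.283,-0.15],[0,0,0]],[[-0.154,0.283,-0.25],[0,0,0]],[[-0.154,0.283,-0.31],[0,0,0]],[[-0.154,0.283,-0.31],[0,0,0]],[[-0.154,0.283,-0.31],[0,0,0]]]}}

```text
time: 25.72
tool_pos: [0.4412, 0.3014, 0.0139]
tcp_rot: [-1.27, 1.105, -1.106]
wrist_force: [0.7, 0.4, -0.5]
width: 0.092
```

```bash
python3 ring.py w18.png
```

```text
25.73 [0.4412 0.3014 0.0139] [ 0.7  0.4 -0.5] 0.092
```

View pics/w18.png

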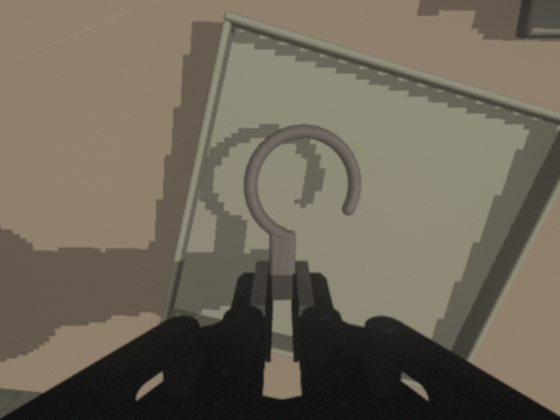

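Call:
{"api": "play_rows", "payload": {"motion": [[[0,0,0],[0,0,0]],[[0,0,0],[0,0,0]],[[0,0,0.05],[0,0,0]],[[0,0,0.18],[0,0,0]],[[0,0,0.25],[0,0,0]],[[0,0,0.25],[0,0,0]]], "gripper": 0.7}}

```text
time: 26.52
tool_pos: [0.4427, 0.3023, 0.1165]
tcp_rot: [-1.265, 1.103, -1.107]
wrist_force: [-0.3, -0.3, -0.3]
width: 0.3
```

```bash
python3 ring.py w19.png
```

```text
26.52 [0.4427 0.3023 0.1165] [-0.3 -0.3 -0.3] 0.3
```

View pics/w19.png

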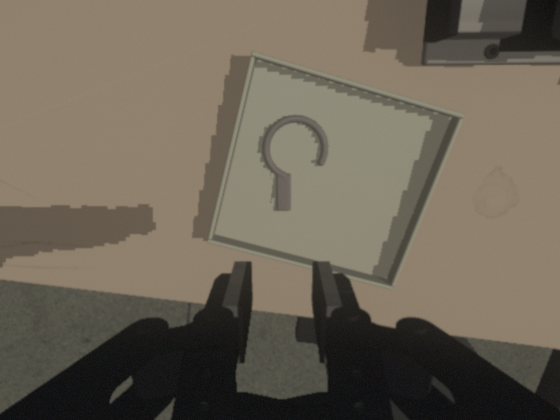

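Call:
{"api": "play_rows", "payload": {"motion": [[[0.08,-0.14,0],[0,0,0]],[[0.15,-0.29,0],[0,0,0]],[[0.23,-0.44,0],[0,0,0]],[[0.304,-0.581,0],[0,0,0]],[[0.304,-0.581,0],[0,0,0]],[[0.304,-0.581,-0.05],[0,0,0]],[[0.304,-0.581,-0.12],[0,0,0]],[[0.304,-0.581,-0.17],[0,0,0]],[[0.304,-0.581,-0.17],[0,0,0]],[[0.304,-0.581,-0.17],[0,0,0]]], "gripper": 0.55}}

```text
time: 27.82
tool_pos: [0.5615, 0.0691, 0.0447]
tcp_rot: [-1.273, 1.106, -1.105]
wrist_force: [-0.3, 0.5, -0.1]
width: 0.454
```

```bash
python3 ring.py w20.png
```

```text
27.82 [0.5615 0.0691 0.0447] [-0.3  0.5 -0.1] 0.454
B -0.045 92 [0.5641 0.0696 0.0642] b 0.0065 0.0163 tool [-0.0003 -0.0188  0.002 ]
B -0.04 346 [0.5672 0.0705 0.0639] b 0.0066 0.0164 tool [-0.0008 -0.0185  0.0052]
B -0.035 312 [0.5719 0.0709 0.0631] b 0.0061 0.016 tool [-0.0006 -0.0177  0.0099]
C -0.045 96 [ 0.578  -0.029   0.0628] b 0.0082 0.0132 tool [ 0.0993 -0.0174  0.002 ]
C -0.04 227 [ 0.5815 -0.0282  0.0625] b 0.0078 0.0138 tool [ 0.099  -0.0171  0.0056]
C -0.035 191 [ 0.5862 -0.0273  0.0618] b 0.0088 0.0139 tool [ 0.0987 -0.0164  0.0104]
```

View pics/w20.png

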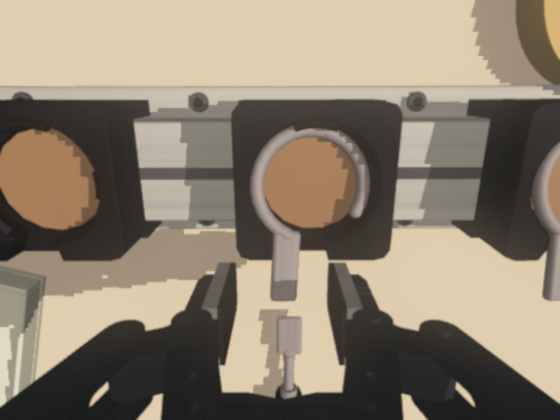

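Call:
{"api": "play_rows", "payload": {"motion": [[[0,0,0],[0,0,0]],[[0,0,0],[0,0,0]],[[0,0,0],[0,0,0]],[[0,0,0],[0,0,0]],[[-0.004,0,0.004],[0,0,0]],[[-0.01,-0.001,0.01],[0,0,0]],[[-0.018,-0.002,0.018],[0,0,0]],[[-0.026,-0.003,0.028],[0,0,0]],[[-0.026,-0.003,0.028],[0,0,0]]], "gripper": 1, "squeeze": 40}}

```text
time: 29.0
tool_pos: [0.5514, 0.0673, 0.0565]
tcp_rot: [-1.271, 1.106, -1.106]
wrist_force: [0.5, -0.3, -1.0]
width: 0.09
```

Call:
{"api": "play_rows", "payload": {"motion": [[[-0.03,0,0.06],[0,0,0]],[[-0.06,0.03,0.15],[0,0,0]],[[-0.09,0.06,0.18],[0,0,0]],[[-0.15,0.2,0.18],[0,0,0]],[[-0.2,0.35,0.18],[0,0,0]],[[-0.274,0.5,0.18],[0,0,0]],[[-0.274,0.523,0.18],[0,0,0]],[[-0.274,0.523,0.18],[0,0,0]]]}}

```text
time: 30.0
tool_pos: [0.4413, 0.2771, 0.1275]
tcp_rot: [-1.274, 1.104, -1.104]
wrist_force: [-0.5, 0.1, -0.1]
width: 0.088
```

```bash
python3 ring.py w21.png
```

```text
30.0 [0.4413 0.2771 0.1275] [-0.5  0.1 -0.1] 0.088
```

View pics/w21.png

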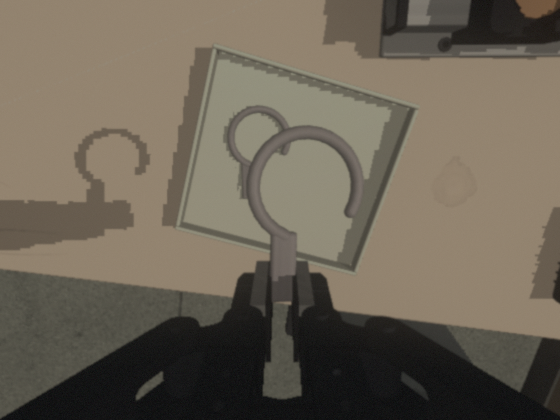

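Call:
{"api": "play_rows", "payload": {"motion": [[[0.01,-0.04,-0.1],[0,0,0]],[[0.015,-0.05,-0.2],[0,0,0]],[[0.015,-0.05,-0.28],[0,0,0]],[[0.015,-0.05,-0.28],[0,0,0]],[[0.015,-0.05,-0.28],[0,0,0]]]}}

```text
time: 30.68
tool_pos: [0.4491, 0.2559, 0.017]
tcp_rot: [-1.27, 1.107, -1.107]
wrist_force: [0.3, -0.5, 0.0]
width: 0.092
```

Call:
{"api": "play_rows", "payload": {"motion": [[[0,0,0],[0,0,0]],[[0,0,0],[0,0,0]],[[0,0,0.05],[0,0,0]],[[0,0,0.18],[0,0,0]],[[0,0,0.25],[0,0,0]],[[0,0,0.25],[0,0,0]]], "gripper": 0.7}}

```text
time: 31.42
tool_pos: [0.4505, 0.258, 0.12]
tcp_rot: [-1.264, 1.102, -1.107]
wrist_force: [0.7, 0.1, -0.0]
width: 0.301
```

```bash
python3 ring.py w22.png
```

```text
31.43 [0.4505 0.258  0.12  ] [ 0.7  0.1 -0. ] 0.301
```

View pics/w22.png

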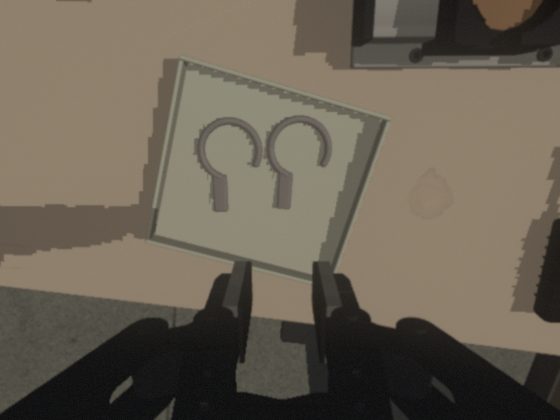

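Call:
{"api": "play_rows", "payload": {"motion": [[[0.08,-0.14,0],[0,0,0]],[[0.15,-0.29,0],[0,0,0]],[[0.21,-0.44,0],[0,0,0]],[[0.27,-0.59,0],[0,0,0]],[[0.319,-0.717,0],[0,0,0]],[[0.319,-0.717,0],[0,0,0]],[[0.319,-0.717,-0.09],[0,0,0]],[[0.319,-0.717,-0.175],[0,0,0]],[[0.319,-0.717,-0.175],[0,0,0]],[[0.319,-0.717,-0.175],[0,0,0]]], "gripper": 0.55}}

```text
time: 32.72
tool_pos: [0.5753, -0.0295, 0.0463]
tcp_rot: [-1.272, 1.106, -1.105]
wrist_force: [0.4, 0.3, -0.0]
width: 0.453
```

```bash
python3 ring.py w23.png
```

```text
32.73 [ 0.5753 -0.0295  0.0463] [ 0.4  0.3 -0. ] 0.453
C -0.045 128 [ 0.5786 -0.0321  0.063 ] b 0.0032 0.0128 tool [ 0.0027 -0.0159  0.002 ]
C -0.04 326 [ 0.5821 -0.0315  0.0627] b 0.0032 0.0128 tool [ 0.0026 -0.0155  0.0055]
C -0.035 299 [ 0.5867 -0.0309  0.0619] b 0.0032 0.0128 tool [ 0.0026 -0.0148  0.0102]
```

View pics/w23.png

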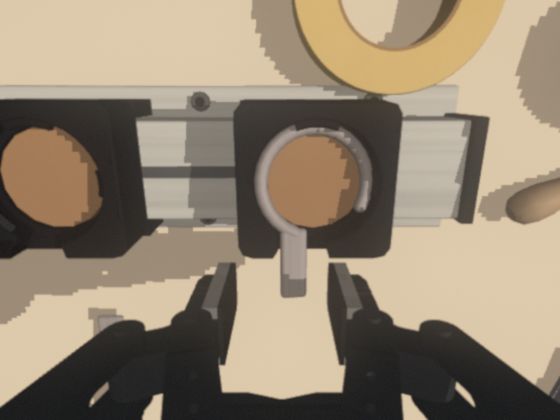

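Call:
{"api": "play_rows", "payload": {"motion": [[[0.001,-0.009,0],[0,0,0]],[[0.001,-0.009,0],[0,0,0]],[[0.001,-0.009,0],[0,0,0]]]}}

```text
time: 33.15
tool_pos: [0.5763, -0.034, 0.0468]
tcp_rot: [-1.271, 1.105, -1.107]
wrist_force: [0.5, -0.7, -0.6]
width: 0.455
```

Call:
{"api": "play_rows", "payload": {"motion": [[[0,0,0],[0,0,0]],[[0,0,0],[0,0,0]],[[0,0,0],[0,0,0]],[[0,0,0],[0,0,0]],[[-0.004,0,0.004],[0,0,0]],[[-0.01,-0.001,0.01],[0,0,0]],[[-0.018,-0.002,0.018],[0,0,0]],[[-0.026,-0.003,0.028],[0,0,0]],[[-0.04,-0.003,0.06],[0,0,0]],[[-0.05,-0.003,0.06],[0,0,0]]], "gripper": 1, "squeeze": 40}}

```text
time: 34.4
tool_pos: [0.5568, -0.0353, 0.0719]
tcp_rot: [-1.27, 1.104, -1.108]
wrist_force: [-0.2, -0.4, -0.7]
width: 0.089
```

Call:
{"api": "play_rows", "payload": {"motion": [[[0,0,0.1],[0,0,0]],[[-0.05,0.12,0.15],[0,0,0]],[[-0.1,0.26,0.15],[0,0,0]],[[-0.17,0.4,0.15],[0,0,0]],[[-0.23,0.55,0.15],[0,0,0]],[[-0.265,0.68,0.15],[0,0,0]],[[-0.265,0.698,0.15],[0,0,0]],[[-0.265,0.698,0.15],[0,0,0]]]}}

```text
time: 35.4
tool_pos: [0.4498, 0.2442, 0.1301]
tcp_rot: [-1.273, 1.104, -1.105]
wrist_force: [0.5, -1.2, -0.3]
width: 0.087
```

```bash
python3 ring.py w24.png
```

```text
35.4 [0.4498 0.2442 0.1301] [ 0.5 -1.2 -0.3] 0.087
```

View pics/w24.png

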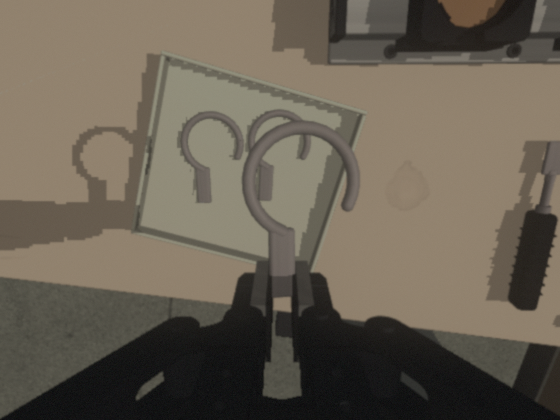

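Call:
{"api": "play_rows", "payload": {"motion": [[[0.02,0.025,-0.1],[0,0,0]],[[0.02,0.025,-0.2],[0,0,0]],[[0.02,0.025,-0.27],[0,0,0]],[[0.02,0.025,-0.27],[0,0,0]],[[0.02,0.025,-0.27],[0,0,0]]]}}

```text
time: 36.08
tool_pos: [0.4591, 0.2534, 0.023]
tcp_rot: [-1.27, 1.107, -1.108]
wrist_force: [0.4, 1.0, -0.0]
width: 0.088
```

Call:
{"api": "play_rows", "payload": {"motion": [[[0,0,0],[0,0,0]],[[0,0,0],[0,0,0]],[[0,0,0.05],[0,0,0]],[[0,0,0.18],[0,0,0]],[[0,0,0.25],[0,0,0]],[[0,0,0.25],[0,0,0]]], "gripper": 0.7}}

```text
time: 36.83
tool_pos: [0.4604, 0.2555, 0.1259]
tcp_rot: [-1.265, 1.102, -1.107]
wrist_force: [0.1, -0.7, 0.3]
width: 0.302
```

```bash
python3 ring.py w25.png
```

```text
36.83 [0.4604 0.2555 0.1259] [ 0.1 -0.7  0.3] 0.302
```

View pics/w25.png

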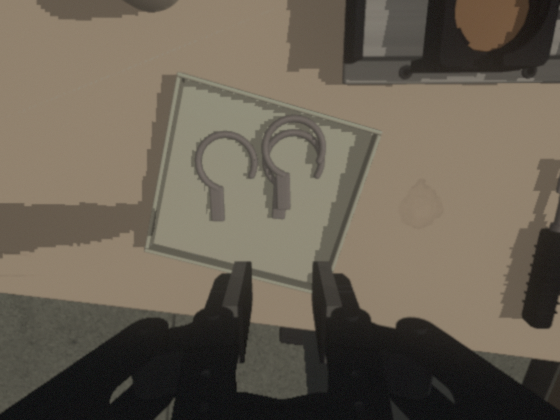

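```bash
python3 - <<'E'
from h import *
im,d,c,W=snap('top','t3.png');P=cloud(d,c,W)
im,d2,c2,W2=snap('scene','s3.png');P2=cloud(d2,c2,W2)
for P,d in ((P,d),(P2,d2)):
  for y0 in np.arange(-.15,.4,.05):
    m=(d>0)&(P[...,1]>y0)&(P[...,1]<y0+.05)&(P[...,2]>.08)&(P[...,0]>.62)&(P[...,0]<.95)
    q=P[m]
    if len(q): print(round(y0,2),'minx',q[:,0].min().round(3),'maxz',q[:,2].max().round(3))
  print()
E
```

```text
-0.1 minx 0.762 maxz 0.22
-0.05 minx 0.762 maxz 0.224
0.0 minx 0.769 maxz 0.224
0.05 minx 0.775 maxz 0.222
0.15 minx 0.79 maxz 0.341
0.2 minx 0.786 maxz 0.375
0.25 minx 0.73 maxz 0.377
0.3 minx 0.774 maxz 0.34
0.35 minx 0.75 maxz 0.376

-0.1 minx 0.758 maxz 0.213
-0.05 minx 0.757 maxz 0.218
0.0 minx 0.764 maxz 0.219
0.05 minx 0.771 maxz 0.217
0.15 minx 0.786 maxz 0.336
0.2 minx 0.783 maxz 0.372
0.25 minx 0.726 maxz 0.371
0.3 minx 0.774 maxz 0.344
0.35 minx 0.75 maxz 0.372
```

Call:
{"api": "play_rows", "payload": {"motion": [[[0.08,-0.14,0],[0,0,0]],[[0.16,-0.29,0.05],[0,0,0]],[[0.24,-0.43,0.05],[0,0,0]],[[0.32,-0.57,0.05],[0,0,0]],[[0.4,-0.72,0.05],[0,0,0]],[[0.4,-0.72,0.05],[0,0,0]],[[0.4,-0.72,0.05],[0,0,0]],[[0.4,-0.72,0.05],[0,0,0]]], "gripper": 0}}

```text
time: 37.98
tool_pos: [0.6164, -0.0325, 0.1408]
tcp_rot: [-1.273, 1.108, -1.103]
wrist_force: [-0.1, 0.7, -0.9]
width: 0.999
```

```bash
cat > hold.py <<'E'
from h import *
import sys
s=bot.read_state();print(round(s['time'],2),s['tool_pos'].round(4),s['wrist_force'].round(1),round(s['width'],3))
im,d,c,W=snap('wrist',sys.argv[1])
P=cloud(d,c,W);p,R=pose();ok=d>0
for n,x0 in dict(A=(.592,.1634),B=(.606,.0645),C=(.6203,-.0342)).items():
    m=ok&(abs(P[...,0]-x0[0])<.045)&(abs(P[...,1]-x0[1])<.045)&(P[...,2]>.0555)&(P[...,2]<.064)
    if m.sum()>300:
        r=cv2.minAreaRect(P[m][:,:2].astype(np.float32)*1000); ctr=np.array(r[0])/1000
        print(n,m.sum(),np.round(r[0],1),np.round(r[1],1),round(r[2],2),'z',np.median(P[m][:,2]).round(4),'tool',((np.r_[ctr,0.059]-p)@R).round(4))
    # pellet
    q=P[...,:2]-x0; k=ok&(np.hypot(q[...,0],q[...,1])<.012); 
    if k.sum()>50: print('  pellet z',np.median(P[k][:,2]).round(4),np.std(P[k][:,2]).round(4))
E
python3 hold.py w26.png
```

```text
37.98 [ 0.6164 -0.0325  0.1408] [-0.1  0.7 -0.9] 0.999
A 1413 [596.  139.3] [16.3 57.9] 89.73 z 0.0582 tool [-0.1726  0.0824  0.0038]
B 4147 [607.2  64.8] [57.9 58.9] 8.04 z 0.0583 tool [-0.0973  0.0824  0.0045]
  pellet z 0.0479 0.0007
C 3969 [621.1 -34.1] [57.9 58.1] 7.97 z 0.0583 tool [0.0026 0.0823 0.0043]
  pellet z 0.2157 0.0781
```

View pics/w26.png

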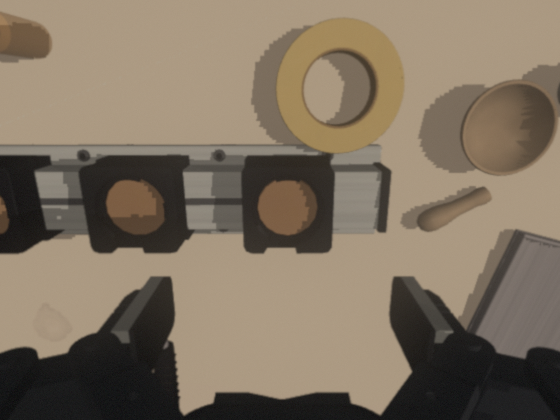

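Call:
{"api": "play_rows", "payload": {"motion": [[[0.011,-0.004,-0.05],[0,0,0]],[[0.011,-0.004,-0.15],[0,0,0]],[[0.011,-0.004,-0.2],[0,0,0]],[[0.011,-0.004,-0.245],[0,0,0]],[[0.011,-0.004,-0.262],[0,0,0]],[[0.011,-0.004,-0.262],[0,0,0]],[[0.011,-0.004,-0.262],[0,0,0]]]}}

```text
time: 38.9
tool_pos: [0.6234, -0.0357, 0.0385]
tcp_rot: [-1.27, 1.104, -1.107]
wrist_force: [-0.5, -0.2, -0.5]
width: 0.999
```

```bash
python3 hold.py w27.png
```

```text
38.9 [ 0.6234 -0.0357  0.0385] [-0.5 -0.2 -0.5] 0.999
B 4302 [611.9  45.4] [49.9 55.1] 85.32 z 0.0582 tool [-0.0818 -0.0205 -0.0001]
  pellet z 0.0479 0.0006
C 11994 [621.4 -36. ] [58.7 90.9] 8.22 z 0.0583 tool [ 0.0001 -0.0204 -0.002 ]
  pellet z 0.0479 0.0091
```

View pics/w27.png

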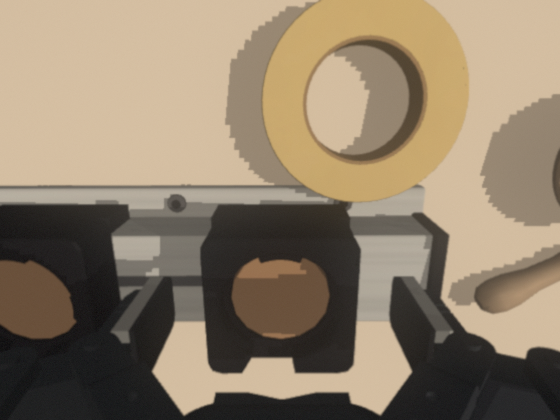

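Call:
{"api": "play_rows", "payload": {"motion": [[[-0.003,0,-0.008],[0,0,0]],[[-0.003,0,-0.008],[0,0,0]],[[-0.003,0,-0.008],[0,0,0]],[[-0.003,0,-0.008],[0,0,0]],[[-0.003,0,-0.008],[0,0,0]],[[-0.003,0,-0.008],[0,0,0]]], "gripper": 1, "squeeze": 50}}

```text
time: 39.7
tool_pos: [0.6213, -0.0356, 0.0345]
tcp_rot: [-1.272, 1.106, -1.106]
wrist_force: [-0.7, -0.3, 3.9]
width: 0.664
```

Call:
{"api": "play_rows", "payload": {"motion": [[[0,0,0],[0,0,0]],[[0,0,0.006],[0,0,0]],[[0,0,0.012],[0,0,0]],[[0,0,0.02],[0,0,0]],[[0,0,0.03],[0,0,0]],[[0,0,0.045],[0,0,0]],[[0,0,0.06],[0,0,0]],[[0,0,0.08],[0,0,0]],[[0,0,0.08],[0,0,0]]], "squeeze": 90}}

```text
time: 40.83
tool_pos: [0.6222, -0.0357, 0.0679]
tcp_rot: [-1.27, 1.104, -1.108]
wrist_force: [0.5, -0.7, -1.4]
width: 0.656
```

```bash
python3 hold.py w28.png
```

```text
40.83 [ 0.6222 -0.0357  0.0679] [ 0.5 -0.7 -1.4] 0.656
B 7373 [607.1  64.5] [58.7 59.4] 8.09 z 0.0583 tool [-0.1012  0.0081 -0.0006]
  pellet z 0.0479 0.0006
C 784 [650.9 -30.3] [ 1.2 58.3] 7.78 z 0.0599 tool [-0.0012  0.0082  0.0296]
  pellet z 0.0811 0.0233
```

View pics/w28.png

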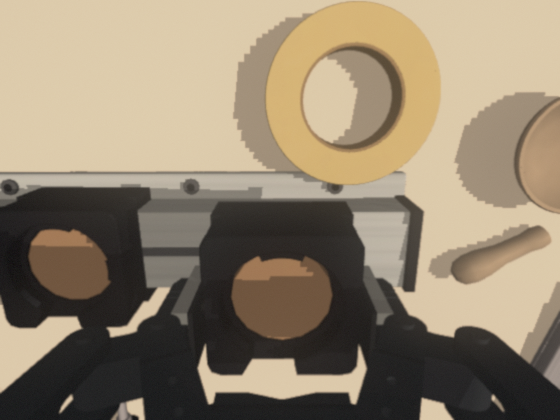

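Call:
{"api": "play_rows", "payload": {"motion": [[[0,-0.03,0.03],[0,0,0]],[[-0.01,-0.09,0.07],[0,0,-0.05]],[[-0.03,-0.17,0.08],[0,0,-0.1]],[[-0.05,-0.26,0.08],[0,0,-0.15]],[[-0.07,-0.35,0.08],[0,0,-0.2]],[[-0.1,-0.44,0.08],[0,0,-0.25]],[[-0.12,-0.53,0.08],[0,0,-0.3]],[[-0.14,-0.6,0.08],[0,0,-0.33]],[[-0.155,-0.643,0.08],[0,0,-0.33]],[[-0.155,-0.643,0.08],[0,0,-0.33]]]}}

```text
time: 42.12
tool_pos: [0.5586, -0.2939, 0.0983]
tcp_rot: [-1.149, 1.298, -1.298]
wrist_force: [0.9, 1.1, -1.8]
width: 0.657
```

```bash
cat > tray.py <<'E'
from h import *
import sys
s=bot.read_state();print(round(s['time'],2),s['tool_pos'].round(4),s['tcp_rot'].round(3),s['wrist_force'].round(1),round(s['width'],3))
im,d,c,W=snap('wrist',sys.argv[1])
yaw=-.12;o=np.array([.492,-.2845,0])
ct,st=np.cos(yaw),np.sin(yaw);A=np.array([[ct,-st,0],[st,ct,0],[0,0,1]])
# overlay expected tray outline (outer top) 
g=im[:,:,::-1].copy()
for hx,hy,z,col in((.115,.075,.012,(0,0,255)),(.112,.072,.003,(0,255,0))):
    X=np.array([[hx,hy,z],[-hx,hy,z],[-hx,-hy,z],[hx,-hy,z]])@A.T+o
    cv2.polylines(g,[proj(X,c,W).round().astype(np.int32)],True,col,1)
cv2.imwrite('pics/'+sys.argv[1],g)
E
python3 tray.py w29.png
```

```text
42.12 [ 0.5586 -0.2939  0.0983] [-1.149  1.298 -1.298] [ 0.9  1.1 -1.8] 0.657
```

View pics/w29.png

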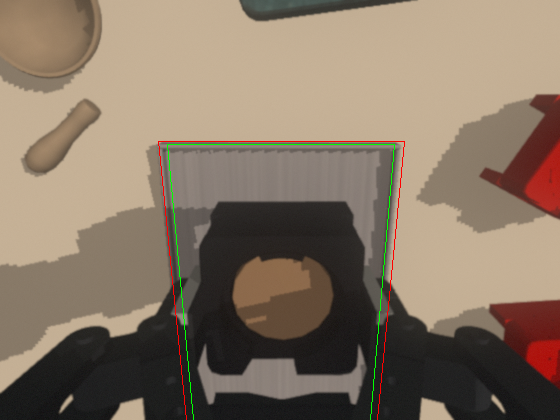

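Call:
{"api": "play_rows", "payload": {"motion": [[[0,0,-0.05],[0,0,0]],[[0,0,-0.1],[0,0,0]],[[0,0,-0.145],[0,0,0]],[[0,0,-0.17],[0,0,0]],[[0,0,-0.18],[0,0,0]],[[0,0,-0.18],[0,0,0]],[[0,0,-0.18],[0,0,0]]]}}

```text
time: 43.05
tool_pos: [0.5598, -0.2932, 0.027]
tcp_rot: [-1.149, 1.296, -1.298]
wrist_force: [0.3, 0.1, -1.6]
width: 0.659
```

Call:
{"api": "play_rows", "payload": {"motion": [[[0,0,-0.004],[0,0,0]],[[0,0,-0.008],[0,0,0]],[[0,0,-0.008],[0,0,0]]]}}

```text
time: 43.42
tool_pos: [0.5589, -0.2926, 0.0228]
tcp_rot: [-1.15, 1.297, -1.297]
wrist_force: [0.4, 0.4, -2.7]
width: 0.656
```

Call:
{"api": "play_rows", "payload": {"motion": [[[0,0,-0.003],[0,0,0]],[[0,0,-0.005],[0,0,0]],[[0,0,-0.005],[0,0,0]]]}}

```text
time: 43.8
tool_pos: [0.559, -0.2927, 0.0227]
tcp_rot: [-1.15, 1.297, -1.297]
wrist_force: [-5.2, 2.4, 9.0]
width: 0.658
```

Call:
{"api": "play_rows", "payload": {"motion": [[[0,0,0.002],[0,0,0]],[[0,0,0.003],[0,0,0]],[[0,0,0.003],[0,0,0]],[[0,0,0.003],[0,0,0]]], "gripper": 0}}

```text
time: 44.3
tool_pos: [0.5591, -0.2927, 0.0219]
tcp_rot: [-1.15, 1.297, -1.297]
wrist_force: [-0.2, 0.1, 0.0]
width: 0.996
```

Call:
{"api": "play_rows", "payload": {"motion": [[[0,0,0.03],[0,0,0]],[[0,0,0.1],[0,0,0]],[[0,0,0.2],[0,0,0]],[[0,0,0.26],[0,0,0]],[[0,0,0.26],[0,0,0]],[[0,0,0.26],[0,0,0]]]}}

```text
time: 45.05
tool_pos: [0.5585, -0.2924, 0.1254]
tcp_rot: [-1.15, 1.298, -1.296]
wrist_force: [-1.1, 0.5, -0.8]
width: 1.001
```

```bash
python3 tray.py w30.png; cat > th.py <<'E'
from h import *
im,d,c,W=snap('wrist');P=cloud(d,c,W);ok=d>0
for (x,y) in [(.5595,-.2928),(.492,-.2845),(.4245,-.2762)]:
    m=ok&(abs(P[...,0]-x)<.036)&(abs(P[...,1]-y)<.04)&(P[...,2]>.040)&(P[...,2]<.056)
    if m.sum()>200:
        q=P[m];r=cv2.minAreaRect(q[:,:2].astype(np.float32)*1000)
        A=np.c_[q[:,:2]-[x,y],np.ones(len(q))];f=np.linalg.lstsq(A,q[:,2],rcond=None)[0]
        k=ok&(np.hypot(P[...,0]-r[0][0]/1e3,P[...,1]-r[0][1]/1e3)<.017);qq=P[k]
        A=np.c_[qq[:,:2]-[x,y],np.ones(len(qq))];f2=np.linalg.lstsq(A,qq[:,2],rcond=None)[0]
        print(m.sum(),np.round(r[0],1),np.round(r[1],1),round(r[2],1),'z,slopes',f[2].round(4),f[:2].round(3),'pellet z',np.median(qq[:,2]).round(4),f2.round(3))
E
python3 th.py
```

```text
45.05 [ 0.5585 -0.2924  0.1254] [-1.15   1.298 -1.296] [-1.1  0.5 -0.8] 1.001
4299 [ 559.3 -291.7] [58.  58.4] 83.3 z,slopes 0.046 [-0.001  0.002] pellet z 0.1987 [ 7.427 -0.898  0.1  ]
```

View pics/w30.png

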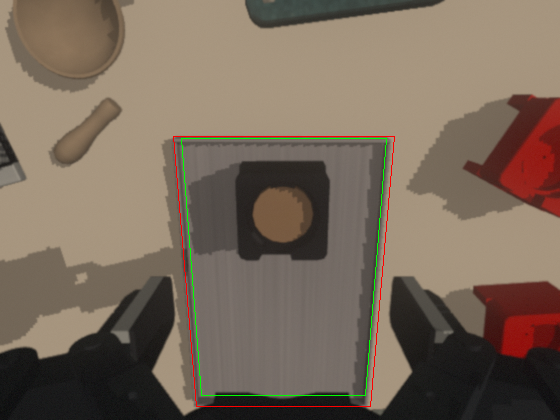

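Call:
{"api": "play_rows", "payload": {"motion": [[[0,0.12,0.03],[0,0,0.06]],[[0.02,0.27,0.03],[0,0,0.14]],[[0.05,0.42,0.03],[0,0,0.22]],[[0.08,0.57,0.03],[0,0,0.3]],[[0.1,0.72,0.03],[0,0,0.33]],[[0.12,0.87,0.03],[0,0,0.33]],[[0.12,0.893,0.03],[0,0,0.33]],[[0.12,0.893,-0.06],[0,0,0.33]],[[0.12,0.893,-0.06],[0,0,0.33]],[[0.12,0.893,-0.06],[0,0,0.33]]]}}

```text
time: 46.4
tool_pos: [0.6068, 0.0637, 0.1019]
tcp_rot: [-1.272, 1.108, -1.106]
wrist_force: [0.4, -0.3, 0.7]
width: 0.999
```

```bash
python3 hold.py w31.png;python3 -c "
from h import *;print(pose()[1].round(3))"
```

```text
46.4 [0.6068 0.0637 0.1019] [ 0.4 -0.3  0.7] 0.999
A 5647 [592.9 163.8] [58.3 59.2] 8.25 z 0.0583 tool [-0.1012  0.0437 -0.0007]
  pellet z 0.0479 0.0006
B 5503 [607.1  65. ] [58.2 58.2] 8.06 z 0.0583 tool [-0.0013  0.0437 -0.0003]
  pellet z 0.0486 0.0647
  pellet z 0.0344 0.0006
[[ 0.138  0.001  0.99 ]
 [-0.99  -0.     0.138]
 [ 0.    -1.     0.001]]
```

View pics/w31.png

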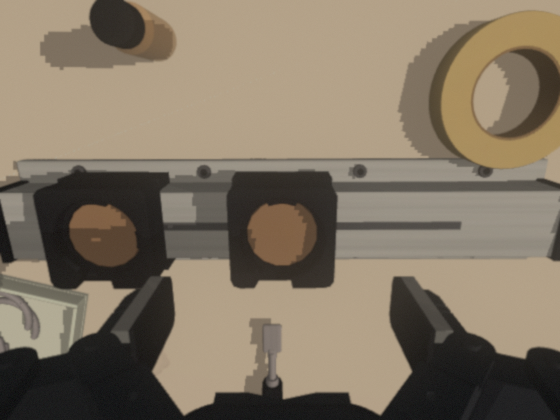

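Call:
{"api": "play_rows", "payload": {"motion": [[[0,0,-0.06],[0,0,0]],[[0,0,-0.12],[0,0,0]],[[0,0,-0.15],[0,0,0]],[[0,0,-0.168],[0,0,0]],[[0,0,-0.168],[0,0,0]],[[0,0,-0.168],[0,0,0]]]}}

```text
time: 47.2
tool_pos: [0.6079, 0.0645, 0.0359]
tcp_rot: [-1.271, 1.105, -1.107]
wrist_force: [-0.2, -0.0, 0.2]
width: 0.997
```

Call:
{"api": "play_rows", "payload": {"motion": [[[0,0,0],[0,0,0]],[[0,0,0],[0,0,0]],[[0,0,0],[0,0,0]],[[0,0,0],[0,0,0]],[[0,0,0],[0,0,0]]], "gripper": 1, "squeeze": 50}}

```text
time: 47.82
tool_pos: [0.6079, 0.0646, 0.0358]
tcp_rot: [-1.271, 1.105, -1.107]
wrist_force: [-0.1, -0.2, 5.4]
width: 0.666
```

Call:
{"api": "play_rows", "payload": {"motion": [[[0,0,0],[0,0,0]],[[0,0,0.006],[0,0,0]],[[0,0,0.012],[0,0,0]],[[0,0,0.02],[0,0,0]],[[0,0,0.03],[0,0,0]],[[0,0,0.045],[0,0,0]],[[0,0,0.06],[0,0,0]],[[0,0,0.08],[0,0,0]],[[0,0,0.08],[0,0,0]]], "squeeze": 90}}

```text
time: 48.95
tool_pos: [0.608, 0.0645, 0.0684]
tcp_rot: [-1.27, 1.104, -1.107]
wrist_force: [1.1, 0.2, -2.0]
width: 0.651
```

```bash
python3 hold.py w32.png
```

```text
48.95 [0.608  0.0645 0.0684] [ 1.1  0.2 -2. ] 0.651
A 7595 [592.7 163.3] [59.1 59.5] 8.17 z 0.0583 tool [-0.0999  0.0088 -0.001 ]
  pellet z 0.0479 0.0006
B 798 [635.9  69.5] [ 1.1 58.1] 8.09 z 0.0599 tool [-0.001   0.0089  0.0288]
  pellet z 0.0803 0.0209
  pellet z 0.0344 0.0006
```

View pics/w32.png

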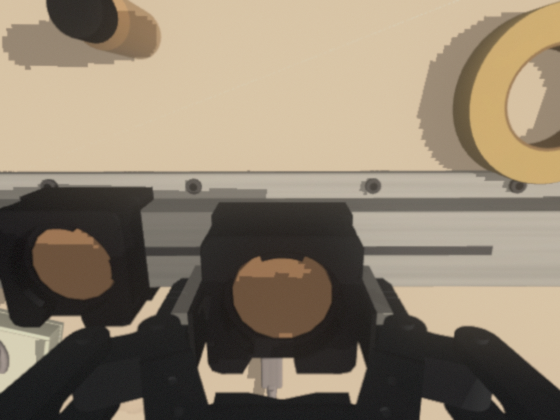

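Call:
{"api": "play_rows", "payload": {"motion": [[[0,-0.03,0.03],[0,0,0]],[[-0.02,-0.09,0.07],[0,0,-0.04]],[[-0.05,-0.17,0.09],[0,0,-0.08]],[[-0.08,-0.26,0.09],[0,0,-0.12]],[[-0.11,-0.35,0.09],[0,0,-0.16]],[[-0.14,-0.44,0.09],[0,0,-0.2]],[[-0.17,-0.53,0.09],[0,0,-0.24]],[[-0.2,-0.62,0.09],[0,0,-0.28]],[[-0.23,-0.71,0.09],[0,0,-0.33]],[[-0.26,-0.79,0.09],[0,0,-0.33]]]}}

```text
time: 50.25
tool_pos: [0.5023, -0.2535, 0.1036]
tcp_rot: [-1.15, 1.297, -1.298]
wrist_force: [0.5, 0.6, -1.9]
width: 0.656
```

Call:
{"api": "play_rows", "payload": {"motion": [[[-0.02,-0.055,0],[0,0,0]],[[-0.029,-0.082,0],[0,0,0]],[[-0.029,-0.082,0],[0,0,0]],[[-0.029,-0.082,0],[0,0,0]]]}}

```text
time: 50.75
tool_pos: [0.4916, -0.2837, 0.1029]
tcp_rot: [-1.15, 1.297, -1.296]
wrist_force: [-0.1, 0.7, -1.8]
width: 0.655
```

```bash
python3 tray.py w33.png
```

```text
50.75 [ 0.4916 -0.2837  0.1029] [-1.15   1.297 -1.296] [-0.1  0.7 -1.8] 0.655
```

View pics/w33.png

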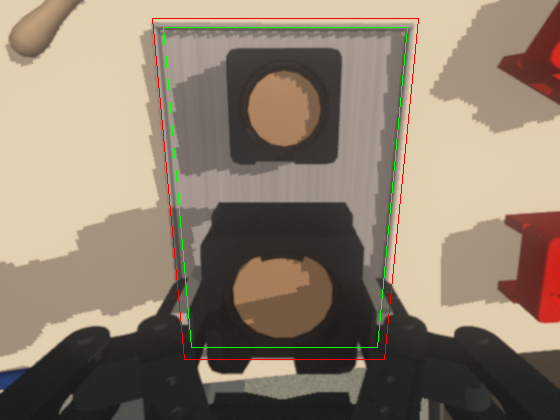

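Call:
{"api": "play_rows", "payload": {"motion": [[[0,0,-0.05],[0,0,0]],[[0,0,-0.1],[0,0,0]],[[0,0,-0.145],[0,0,0]],[[0,0,-0.175],[0,0,0]],[[0,0,-0.19],[0,0,0]],[[0,0,-0.19],[0,0,0]],[[0,0,-0.19],[0,0,0]]]}}

```text
time: 51.68
tool_pos: [0.4921, -0.2847, 0.0276]
tcp_rot: [-1.15, 1.296, -1.298]
wrist_force: [-0.8, 0.7, -2.2]
width: 0.656
```

Call:
{"api": "play_rows", "payload": {"motion": [[[0,0,-0.003],[0,0,0]],[[0,0,-0.006],[0,0,0]],[[0,0,-0.006],[0,0,0]],[[0,0,-0.006],[0,0,0]]]}}

```text
time: 52.18
tool_pos: [0.4914, -0.2843, 0.0245]
tcp_rot: [-1.15, 1.297, -1.297]
wrist_force: [0.2, 0.7, -2.8]
width: 0.66
```

Call:
{"api": "play_rows", "payload": {"motion": [[[0,0,-0.002],[0,0,0]],[[0,0,-0.004],[0,0,0]],[[0,0,-0.004],[0,0,0]]]}}

```text
time: 52.55
tool_pos: [0.4916, -0.2844, 0.0241]
tcp_rot: [-1.15, 1.297, -1.297]
wrist_force: [-4.0, 2.0, 7.8]
width: 0.655
```

Call:
{"api": "play_rows", "payload": {"motion": [[[0,0,0.002],[0,0,0]],[[0,0,0.003],[0,0,0]],[[0,0,0.003],[0,0,0]],[[0,0,0.003],[0,0,0]]], "gripper": 0}}

```text
time: 53.05
tool_pos: [0.4915, -0.2843, 0.024]
tcp_rot: [-1.15, 1.297, -1.297]
wrist_force: [-0.7, 0.5, -0.2]
width: 1.003
```

Call:
{"api": "play_rows", "payload": {"motion": [[[0,0,0.03],[0,0,0]],[[0,0,0.1],[0,0,0]],[[0,0,0.2],[0,0,0]],[[0,0,0.26],[0,0,0]],[[0,0,0.26],[0,0,0]],[[0,0,0.26],[0,0,0]]]}}

```text
time: 53.8
tool_pos: [0.491, -0.284, 0.1274]
tcp_rot: [-1.15, 1.298, -1.296]
wrist_force: [-0.2, -0.4, -0.2]
width: 0.997
```

```bash
python3 tray.py w34.png;python3 th.py
```

```text
53.8 [ 0.491  -0.284   0.1274] [-1.15   1.298 -1.296] [-0.2 -0.4 -0.2] 0.997
5311 [ 559.1 -291.6] [58.1 57.4] 83.2 z,slopes 0.0462 [ 0.002 -0.   ] pellet z 0.0359 [-0.001  0.     0.036]
4254 [ 496.1 -283.8] [58.3 69.3] 83.6 z,slopes 0.046 [-0.002  0.002] pellet z 0.2012 [ 6.548 -0.745  0.102]
```

View pics/w34.png

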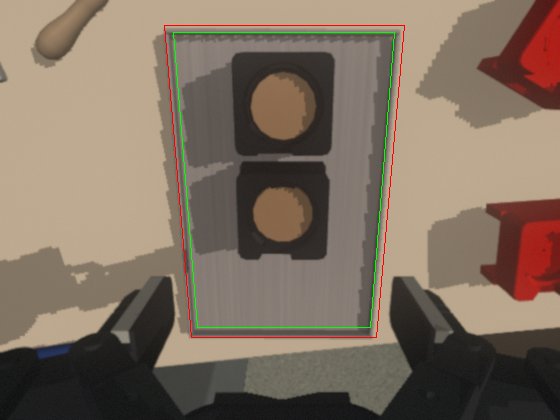

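Call:
{"api": "play_rows", "payload": {"motion": [[[0,0.12,0.03],[0,0,0.06]],[[0.03,0.27,0.03],[0,0,0.14]],[[0.07,0.42,0.03],[0,0,0.22]],[[0.1,0.57,0.03],[0,0,0.3]],[[0.14,0.72,0.03],[0,0,0.33]],[[0.17,0.8,0.03],[0,0,0.33]]]}}

```text
time: 54.65
tool_pos: [0.5587, 0.0386, 0.1385]
tcp_rot: [-1.274, 1.106, -1.102]
wrist_force: [0.3, -0.0, -0.4]
width: 1.001
```

Call:
{"api": "play_rows", "payload": {"motion": [[[0.04,0.15,0],[0,0,0]],[[0.085,0.318,0],[0,0,0]],[[0.085,0.318,0],[0,0,0]],[[0.085,0.318,-0.09],[0,0,0]],[[0.085,0.318,-0.09],[0,0,0]],[[0.085,0.318,-0.09],[0,0,0]]]}}

```text
time: 55.4
tool_pos: [0.5931, 0.162, 0.1038]
tcp_rot: [-1.273, 1.107, -1.106]
wrist_force: [1.2, -0.3, 0.5]
width: 0.998
```

```bash
python3 hold.py w35.png;python3 -c "
from h import *;print(pose()[1].round(3))"
```

```text
55.4 [0.5931 0.162  0.1038] [ 1.2 -0.3  0.5] 0.998
A 5399 [592.9 163.9] [58.4 58.1] 8.07 z 0.0583 tool [-0.0018  0.0457 -0.0007]
  pellet z 0.0485 0.0649
  pellet z 0.0345 0.0006
[[ 0.138  0.001  0.99 ]
 [-0.99   0.     0.138]
 [ 0.    -1.     0.001]]
```

View pics/w35.png

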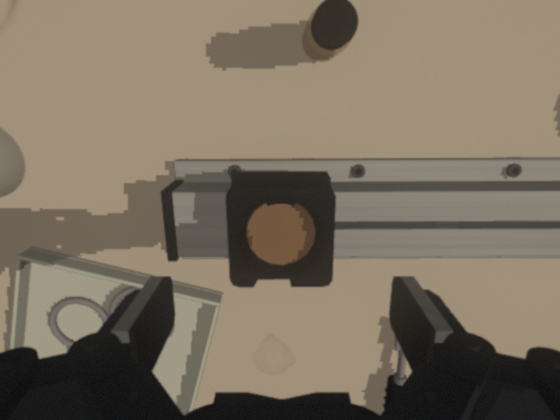

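Call:
{"api": "play_rows", "payload": {"motion": [[[0,0.001,-0.06],[0,0,0]],[[0,0.001,-0.12],[0,0,0]],[[0,0.001,-0.15],[0,0,0]],[[0,0.001,-0.172],[0,0,0]],[[0,0.001,-0.172],[0,0,0]],[[0,0.001,-0.172],[0,0,0]]]}}

```text
time: 56.2
tool_pos: [0.5942, 0.1634, 0.0362]
tcp_rot: [-1.271, 1.105, -1.107]
wrist_force: [1.0, -0.1, 0.0]
width: 1.001
```

Call:
{"api": "play_rows", "payload": {"motion": [[[0,0,0],[0,0,0]],[[0,0,0],[0,0,0]],[[0,0,0],[0,0,0]],[[0,0,0],[0,0,0]],[[0,0,0],[0,0,0]]], "gripper": 1, "squeeze": 50}}

```text
time: 56.82
tool_pos: [0.5943, 0.1635, 0.0362]
tcp_rot: [-1.27, 1.105, -1.107]
wrist_force: [0.5, 0.4, 7.2]
width: 0.663
```

Call:
{"api": "play_rows", "payload": {"motion": [[[0,0,0],[0,0,0]],[[0,0,0.006],[0,0,0]],[[0,0,0.012],[0,0,0]],[[0,0,0.02],[0,0,0]],[[0,0,0.03],[0,0,0]],[[0,0,0.045],[0,0,0]],[[0,0,0.06],[0,0,0]],[[0,0,0.08],[0,0,0]],[[0,0,0.08],[0,0,0]]], "squeeze": 90}}

```text
time: 57.95
tool_pos: [0.5944, 0.1636, 0.0689]
tcp_rot: [-1.27, 1.105, -1.107]
wrist_force: [0.4, 0.7, -1.8]
width: 0.658
```

```bash
python3 hold.py w36.png
```

```text
57.95 [0.5944 0.1636 0.0689] [ 0.4  0.7 -1.8] 0.658
A 821 [621.7 168.7] [ 1.2 58. ] 7.71 z 0.06 tool [-0.0013  0.0093  0.0282]
  pellet z 0.0802 0.0158
  pellet z 0.0344 0.0006
```

View pics/w36.png

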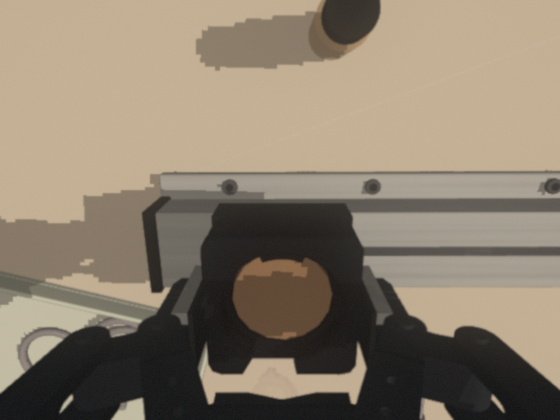

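Call:
{"api": "play_rows", "payload": {"motion": [[[0,-0.03,0.03],[0,0,0]],[[-0.03,-0.09,0.07],[0,0,-0.04]],[[-0.06,-0.17,0.09],[0,0,-0.08]],[[-0.1,-0.26,0.09],[0,0,-0.12]],[[-0.14,-0.35,0.09],[0,0,-0.16]],[[-0.18,-0.44,0.09],[0,0,-0.2]],[[-0.22,-0.53,0.09],[0,0,-0.24]],[[-0.26,-0.62,0.09],[0,0,-0.28]],[[-0.29,-0.71,0.09],[0,0,-0.33]],[[-0.32,-0.8,0.09],[0,0,-0.33]]]}}

```text
time: 59.25
tool_pos: [0.4647, -0.1584, 0.104]
tcp_rot: [-1.15, 1.297, -1.298]
wrist_force: [-0.1, -0.4, -1.5]
width: 0.659
```

Call:
{"api": "play_rows", "payload": {"motion": [[[-0.03,-0.09,0],[0,0,0]],[[-0.06,-0.18,0],[0,0,0]],[[-0.09,-0.26,0],[0,0,0]],[[-0.105,-0.299,0],[0,0,0]],[[-0.105,-0.299,0],[0,0,0]],[[-0.105,-0.299,0],[0,0,0]]]}}

```text
time: 60.0
tool_pos: [0.4235, -0.2756, 0.1033]
tcp_rot: [-1.15, 1.297, -1.296]
wrist_force: [-0.2, 0.9, -2.1]
width: 0.656
```

```bash
python3 tray.py w37.png
```

```text
60.0 [ 0.4235 -0.2756  0.1033] [-1.15   1.297 -1.296] [-0.2  0.9 -2.1] 0.656
```

View pics/w37.png

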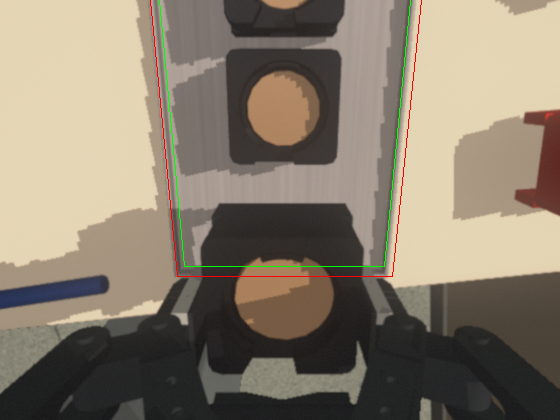

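Call:
{"api": "play_rows", "payload": {"motion": [[[0,0,-0.05],[0,0,0]],[[0,0,-0.1],[0,0,0]],[[0,0,-0.145],[0,0,0]],[[0,0,-0.175],[0,0,0]],[[0,0,-0.19],[0,0,0]],[[0,0,-0.19],[0,0,0]],[[0,0,-0.19],[0,0,0]]]}}

```text
time: 60.92
tool_pos: [0.424, -0.2767, 0.0279]
tcp_rot: [-1.15, 1.296, -1.298]
wrist_force: [-0.9, 0.1, -2.0]
width: 0.66
```

Call:
{"api": "play_rows", "payload": {"motion": [[[0,0,-0.003],[0,0,0]],[[0,0,-0.006],[0,0,0]],[[0,0,-0.009],[0,0,0]],[[0,0,-0.009],[0,0,0]]]}}

```text
time: 61.42
tool_pos: [0.4236, -0.2765, 0.0245]
tcp_rot: [-1.15, 1.297, -1.297]
wrist_force: [-2.6, 0.6, 5.0]
width: 0.654
```

Call:
{"api": "play_rows", "payload": {"motion": [[[0,0,0.001],[0,0,0]],[[0,0,0.002],[0,0,0]],[[0,0,0.002],[0,0,0]],[[0,0,0.002],[0,0,0]]], "gripper": 0}}

```text
time: 61.92
tool_pos: [0.4235, -0.2763, 0.0244]
tcp_rot: [-1.15, 1.297, -1.297]
wrist_force: [0.2, -0.6, 0.4]
width: 0.996
```

Call:
{"api": "play_rows", "payload": {"motion": [[[0,0,0.03],[0,0,0]],[[0,0,0.1],[0,0,0]],[[0,0,0.2],[0,0,0]],[[0,0.1,0.3],[0,0,0]],[[0,0.25,0.4],[0,0,0]],[[0,0.38,0.5],[0,0,0]],[[0.05,0.4,0.5],[0,0,0]],[[0.05,0.4,0.5],[0,0,0]]]}}

```text
time: 62.92
tool_pos: [0.445, -0.1154, 0.2268]
tcp_rot: [-1.149, 1.291, -1.297]
wrist_force: [-0.2, 0.3, -0.3]
width: 0.994
```

```bash
python3 tray.py w38.png;python3 th.py; python3 dish.py d2.png; python3 - <<'E'
from h import *
im,d,c,W=snap('wrist');P=cloud(d,c,W)
for l in ['pick','pick_tip','ring_dish','ring_1','holder_1','pellet_1']:
  for n in ['wrist','top']:
    if n=='top': _,_,_,W2=snap('top')
    for r in cams.mark_of(n,l)[:6]: print(n,l,round(r['conf'],2),tow(W if n=='wrist' else W2,r['xyz']).round(3))
E
```

```text
62.92 [ 0.445  -0.1154  0.2268] [-1.149  1.291 -1.297] [-0.2  0.3 -0.3] 0.994
1897 [ 549.  -290.4] [59.8 38.4] 82.6 z,slopes 0.0454 [-0.017 -0.003] pellet z 0.036 [-0.111 -0.004  0.035]
2938 [ 496.1 -283.8] [58.8 69.4] 83.7 z,slopes 0.0458 [ 0.002 -0.004] pellet z 0.0359 [0.043 0.004 0.036]
2468 [ 428.2 -275.8] [59.2 70.2] 82.6 z,slopes 0.0458 [ 0.001 -0.005] pellet z 0.0359 [0.129 0.006 0.036]
63.02 [ 0.443  -0.1164  0.2245] [0.6 0.7 1.2] 0.999
top ring_dish 0.59 2776 ((468.0101318359375, 276.5049743652344), (148.4595184326172, 133.11167907714844), 82.9083480834961)
   mark [0.469 0.276 0.003] 0.89
top pick 0.85 310 ((455.26751708984375, 50.29813766479492), (129.30384826660156, 20.445274353027344), 6.069372653961182)
   mark [ 0.432  0.044 -0.001] 0.83
top drying_tray 0.92 2315 ((494.1416931152344, -283.6936950683594), (157.0205535888672, 235.2095184326172), 82.7079849243164)
   mark [ 0.491 -0.285  0.   ] 0.61
scene ring_dish 0.53 91 ((426.25531005859375, 220.66848754882812), (29.753015518188477, 63.8638916015625), 78.1458511352539)
   mark [ 0.468  0.274 -0.004] 0.69
scene pick 0.
[... 698 characters left out ...]
]
top ring_1 0.49 [0.492 0.254 0.004]
top ring_1 0.41 [0.504 0.257 0.008]
wrist holder_1 0.84 [ 0.423 -0.275  0.   ]
wrist holder_1 0.74 [ 0.557 -0.291  0.003]
wrist holder_1 0.7 [ 0.522 -0.281  0.039]
wrist holder_1 0.62 [ 0.491 -0.283  0.001]
top holder_1 0.91 [ 0.425 -0.274  0.006]
top holder_1 0.91 [ 0.575 -0.468 -0.001]
top holder_1 0.87 [ 0.443 -0.462 -0.003]
top holder_1 0.86 [ 0.557 -0.292  0.004]
top holder_1 0.82 [ 0.828 -0.141  0.   ]
wrist pellet_1 0.92 [ 0.559 -0.29   0.028]
wrist pellet_1 0.82 [ 0.423 -0.277  0.029]
wrist pellet_1 0.74 [ 0.493 -0.284  0.029]
top pellet_1 0.7 [ 0.495 -0.284  0.03 ]
top pellet_1 0.68 [ 0.426 -0.276  0.031]
top pellet_1 0.52 [ 0.559 -0.292  0.027]
```

View pics/w38.png

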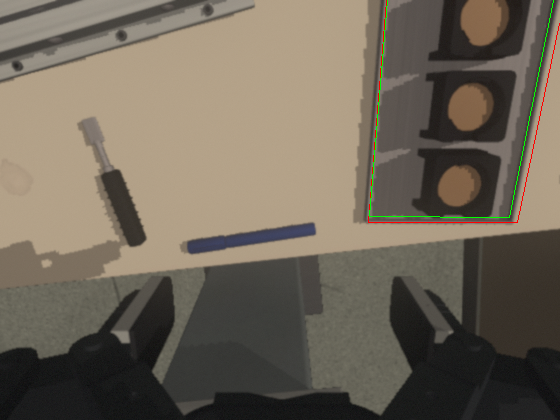

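View pics/topd2.png

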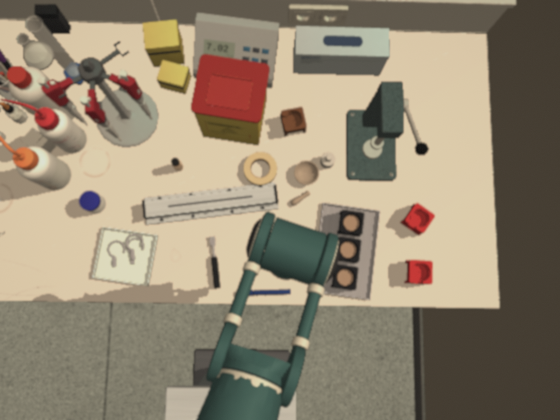

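Everything is in place: three holders in the tray at (345-350, 222-278) px in top, the rings in the dish at (125,250), and the pick on the bench. I hand the job in.

```bash
python3 -c "
from h import *
print(bot.finish_job())"
```

```text
the job is handed in; nothing more can be done
None
```

The job is handed in after about 63 s of the 210 s allowed. It reported no verdict.

All three rings were there. I lifted each one out with the pick while its holder was still clipped to the rail, then laid the pick down on the bench. After that I drew the rings off by their tongues into the white dish. I then pulled the three holders straight up off the rail and stood them in the steel tray.

My last checks:
- **Holders:** they stand in a row at about x = +68, 0 and -69 mm in the tray's frame. The tops are at about 46 mm, which means they are on the tray floor. Two holders measured level on release. For the near one I have only the final overview: its slope read under 0.01, and its pellet reading was at the right height.
- **Pellets:** all three sit in their pockets, with tops at about 36 mm against the 36.5 mm expected.
- **Rings:** all three are inside the dish, and two of them overlap.
- **Pick:** it lies flat at about (0.43, 0.05), roughly 0.15 m or more from the dish and the tray.

In the last overview, slope fits for the far holder and for the pellets were unusable because of the oblique view. They disagreed with the level fits taken just after two of the placings, and I judged them an artefact. I saw no sign of the pick or dish being knocked, or of the grip slackening.

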